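# Clamp a power module in the heat-sink test jig to the click of the torque knob

## Robot

A 6-joint arm with a two-finger parallel gripper is mounted at the origin on the work surface. World frame = base frame: x ahead of the robot, y to its left, z up, the work surface at z = 0. Lengths are in m, angles in rad, forces in N, time in s.
With the tool pointing down it reaches from about 0.425 to 0.95 m from the base axis. Payload 3.5 kg.
Tool frame: the origin (TCP) lies at the very end of the fingers, on their centre line; the grasp point (between the pads) lies 19 mm behind it; y points along the fingers, z is the direction in which the jaws open and shut, and the axes are right-handed (so a half turn about y gives the same grasp; the last joint's range is limited). The gripper opens to 85 mm and grips with 20 to 120 N. Pads are 22 mm wide; open, the fingers measure 114 mm over their backs; the gripper's body (76 mm by 85 mm) begins 54 mm behind the grasp point. The pads swing forward as they close: fully open they stand 13 mm farther back than shut.
Start: joints at [1.152, 0.286, 1.577, -0, 1.279, -0.15], TCP at [0.179, 0.651, 0.231] pointing down, gripper open.
Joint ranges: [-2.77, 2.77], [-0.9, 2.22], [0.21, 2.48], [-1.53, 4.67], [0.24, 2.81], [-2.84, 2.84]. Speed limits (rad/s): [2.79, 2.79, 3.14, 3.14, 3.14, 3.14].

## Interface

Orientations are given as a unit quaternion [x, y, z, w].
In Python, from plant import ctrl gives the robot as it stands. The module is installed in compiled form; this text tells all that it offers.
- The arm moves only by the tool jog_arm, never from a script. Its argument "deltas" is a list of rows, each a list of 3 entries, a list of its own where there are three numbers: the turn, a rotation vector about the tool's x, y, z in rad, then the shift along the tool's x, y, z in m, then the opening, from 0 (shut) to 1 (fully open). In form: [[[wx, wy, wz], [dx, dy, dz], gripper], ...]. A call has 1 to 10 rows; each row is the pose to reach, as a shift and turn from the pose measured when the call began, along the tool's axes at that moment; what a row does not reach only later rows make up. A row lasts 1/12 s, in which the tool goes at most 41.7 mm and 7.16 degrees, less where a joint would pass 70% of its speed; a pose out of reach is approached as far as the arm can. A call with a gripper value outside its range is refused whole. The fingers move at their own pace and stop on an object; "force" is the grip in N (left out, the last holds). Time passes only in rows, so rows that repeat a pose let the fingers close. It gives the time, the measured TCP pose, the force and the opening at its end, in the units of the state.
- ctrl.get_state(): the state, without advancing time (a new reading comes with each control period).
- ctrl.read_camera(name): name is "scene" or "top"; returns a dict with "pixels" (480x640x3 uint8, blue, green, red), "range_z" (480x640 float32, m along the optical axis (not along the pixel's ray), 0 where there is no reading), "fx", "fy", "cx", "cy" (pixels), "k1" (the pictures are not rectified: a ray, as slopes to the right and down, at radius r is drawn at 1 + k1 r^2 times it, then the intrinsics apply), "T" (4x4, takes a point from camera to world coordinates). Camera axes: x right, y up, looking along -z (the intrinsics and any distortion apply to the point x, -y, -z); pixel columns grow to the right and rows downward; lengths in m; the calibration is good to about 2 mm. A picture is of the moment at which its call begins.
- ctrl.sign_off(): hands the job in, once; it reports no verdict.
The state is a dict: "time": time; "qpos": joint angles; "dq": joint speeds; "joint_efforts": joint torques, N m; "eef_pos": TCP position; "tcp_rot": TCP orientation; "contact_force": force on the tool from outside, world axes, zero at the start; "wrist_torque": the same for the moment, N m; "opening": opening from 0.0 (shut) to 1.0 (fully open).
Only numpy, scipy, OpenCV 4.12 (cv2) and the standard library are available. Lean on these libraries where they do the work, as an engineer would, in place of code of your own. Each camera call takes 0.05 s, during which the arm holds its last target.

## Task

Set the power module, pins up and flat, in the nest of the heat-sink test jig, between its locating dowels and without forcing it. Then swing the clamp arm in over it until it meets its stop, turn the torque knob clockwise until its slip clutch gives one click, stop at that first click and let go. Leave the multimeter, the screwdriver and the control board where they are.

Things in the scene. Friction and masses are not known exactly. Their poses are not given: they have to be found in the camera images.
- module_center (a point): centre (half-way up) of the loose power module: dark brick 58 x 37 x 13 mm (x, y, z) on a bright base plate, about 90 g, flat on the table, two rows of 4.5 mm brass pins up, 25 mm either side of the middle, along its short ends. x along its long side, z up. Grip it across its 37 mm width at mid-length with 10 to 20 N.
- jig: black finned heat sink 160 x 100 x 24 mm, bolted down; the nest is on its top face. Origin on the table under the nest's centre; it reaches from x = -47 to +113 mm; x points to the arm's pivot, z up. The module must not be pressed on it with more than 30 N. A stop pin for the arm (10 mm thick, 60 mm high) stands at (45, 17.5) mm; two binding posts 41 mm high at (102, +-30) mm.
- nest (a point): centre of the nest, on the jig's top face 24 mm above the table, where the module's underside beds; axes as the jig; the module may lie either way round. Six steel dowels 6 mm thick, 9 mm high, noses tapered over the top 3 mm, stand at (x, y) = (+-20, +-22.8) and (+-33.3, 0) mm: 1.3 mm of play on each side of the seated module, the middle of its long sides free for fingers.
- pivot (a point): point on the clamp arm's vertical pivot axis, 78 mm from the nest's centre along the nest's x, 56 mm above the table, half-way up the arm: an aluminium bar 24 mm wide, 12 mm thick (50 to 62 mm above the table) on a post 26 mm thick. The knob's axis is 78 mm from this axis.
- clamp_arm (a joint): swing of the arm about its pivot, rad: 0 = in, on its stop, knob over the nest's centre; positive = out, anticlockwise from above: the knob's axis is then at (78 - 78 cos q, -78 sin q) mm in the nest's frame. Starts at 0.9 to 1.5. Stiff (0.2 N m, about 3 N at the knob), stays where left. It can be pushed in with closed fingers on the knob's side; tightening the knob holds it on the stop.
- knob_grip (a point): point on the torque knob's axis at the height to grip, 87.5 mm above the table. Dark round fluted knob, 38 mm diameter, from 65.5 to 97.5 mm above the table; it keeps this height as it turns. z up; x turns with the knob (red line on its top and side at -x). Grip it across its diameter, any yaw, with 20 to 40 N; tighten clockwise from above. Anticlockwise backs the pad off.
- collar (a point): centre of the underside of the steel collar (44 mm diameter, 3 mm thick) below the knob, on its axis, 62 mm above the table. z up; x turns with the collar (red tick on its rim at -x). The knob drives it through a slip clutch with a notch every 0.785 rad (45 degrees). Both x are parallel within 0.05 rad at the start; let go after one click, the knob rests 0.785 rad clockwise of the collar.
- knob: the torque knob; origin at the centre of its underside, axes as its grip point. Running free it takes 0.1 to 0.15 N m. When the pad bears on the module (0.8 to 2 rad from the start) the collar stops: torque climbs to 0.25 to 0.3 N m, and after 0.3 rad of slip the clutch snaps over (the click): torque drops below 0, the knob, if let go, springs on to the next notch. Let go before, it springs back.
- pad_face (a point): centre of the underside of the round rubber pad (18 mm diameter), lightly sprung, that the knob drives down below the arm, 1.9 mm per rad of clockwise turn. It is 13 mm above the nest's face when it bears on the seated module; at the start 1.1 to 3.4 mm higher.
- multimeter: bystander: green and black multimeter 186 x 90 x 38 mm, lying flat; origin at the centre of its underside. Leave it alone.
- screwdriver: bystander: screwdriver 180 mm long with an amber handle 26 mm thick, lying along its x; origin at the centre of its length on the table. Leave it alone.
- control_board: bystander: green circuit board 80 x 120 mm with parts up to 21 mm tall; origin at the centre of its underside. Leave it alone.
Things that resemble listed ones, but are neither listed nor needed, are in the scene too. Of the things like the part that bears module_center, leave any that is turquoise; of the rest the larger one is meant. Of the things shaped like the jig, the black one is meant.

How it is judged:
By the outcome, as a careful person would: the job done as asked, in the order asked, and still so for the second after the job is handed in, with the robot touching nothing.
It also fails if it takes over 72 s, if anything falls off the work surface, if the arm or the gripper's body presses on something with over 40 N, if the wrist force passes 120 N, or if a joint passes its speed limit or range.

## Working session

There is one attempt and no reset: what is moved stays moved. The work goes in short steps, Python scripts to look and compute and a tool call to move; the robot and the scene stay as the last step left them, time stands still between calls to the robot, and variables do not carry over. Pictures are saved under pics/ and viewed, and the job is handed in when it is done.

Besides the shell and the picture viewer there is one more tool, called after ">>>" as name(argument=value, ...), one argument or row to a line, values as JSON. jog_arm: Moves the arm, as the interface text tells. Its arguments: {"type":"object","properties":{"deltas":{"type":"array","items":{"type":"array"}},"force":{"type":"number"}},"required":["deltas"]}

```bash
mkdir -p pics; cat > h.py <<'E'
import numpy as np, cv2, pickle
from plant import ctrl
from scipy.spatial.transform import Rotation as R
def snap(name,tag):
    d=ctrl.read_camera(name); pickle.dump(d,open(f'pics/{tag}.pkl','wb')); cv2.imwrite(f'pics/{tag}.png',d['pixels']); return d
def load(tag): return pickle.load(open(f'pics/{tag}.pkl','rb'))
def ray(d,u,v):
    K=np.array([[d['fx'],0,d['cx']],[0,d['fy'],d['cy']],[0,0,1.]])
    p=cv2.undistortPoints(np.array([[[u,v]]],float),K,np.array([d['k1'],0,0,0.]))[0,0]
    T=np.array(d['T']); r=T[:3,:3]@np.array([p[0],-p[1],-1]); return T[:3,3],r
def onz(d,u,v,z):
    o,r=ray(d,u,v); return o+r*(z-o[2])/r[2]
def pts(d):
    h,w=d['range_z'].shape; K=np.array([[d['fx'],0,d['cx']],[0,d['fy'],d['cy']],[0,0,1.]])
    uv=np.stack(np.meshgrid(np.arange(w),np.arange(h)),-1).reshape(-1,1,2).astype(float)
    p=cv2.undistortPoints(uv,K,np.array([d['k1'],0,0,0.])).reshape(h,w,2); z=d['range_z']
    T=np.array(d['T']); c=np.stack([p[...,0]*z,-p[...,1]*z,-z],-1); return c@T[:3,:3].T+T[:3,3]
def proj(d,P):
    T=np.array(d['T']); c=T[:3,:3].T@(np.array(P)-T[:3,3]); a,b=c[0]/-c[2],-c[1]/-c[2]; s=1+d['k1']*(a*a+b*b)
    return d['fx']*a*s+d['cx'],d['fy']*b*s+d['cy']
def st():
    s=ctrl.get_state(); return s
E
python3 - <<'E'
from h import *
for n in('scene','top'):
    d=snap(n,n+'0'); print(n,d['fx'],d['k1'],np.round(d['T'],3).tolist())
print(st())
E
```

```text
scene 567.1387056618797 -0.13329484951374768 [[0.884, -0.346, 0.314, 0.984], [0.467, 0.682, -0.563, -0.685], [-0.019, 0.644, 0.765, 1.069], [0.0, 0.0, 0.0, 1.0]]
top 522.3863862696041 0.034566017014318114 [[-0.002, 0.996, -0.087, 0.485], [-1.0, -0.003, -0.016, 0.014], [-0.016, 0.087, 0.996, 1.152], [0.0, 0.0, 0.0, 1.0]]
{'time': 0.1, 'qpos': array([ 1.15201104e+00,  2.87117115e-01,  1.57803291e+00,  8.36440042e-06,
        1.27860726e+00, -1.49964506e-01]), 'dq': array([ 0.00098746, -0.00107975, -0.00305891,  0.00105025, -0.00044647,
       -0.00164883]), 'joint_efforts': array([ 3.55068059e-04, -4.07295120e+01, -2.93699151e+01, -1.32428395e-04,
        3.35850375e-03, -1.39057227e-05]), 'eef_pos': array([0.1789778 , 0.65022136, 0.23005755]), 'tcp_rot': array([ 0.7014623 , -0.09497481,  0.09453994, -0.69999473]), 'contact_force': array([0.10239639, 0.42958733, 0.18481864]), 'wrist_torque': array([-0.01517475,  0.01451797, -0.03225328]), 'opening': 1.0000413262443926}
```

View pics/scene0.png

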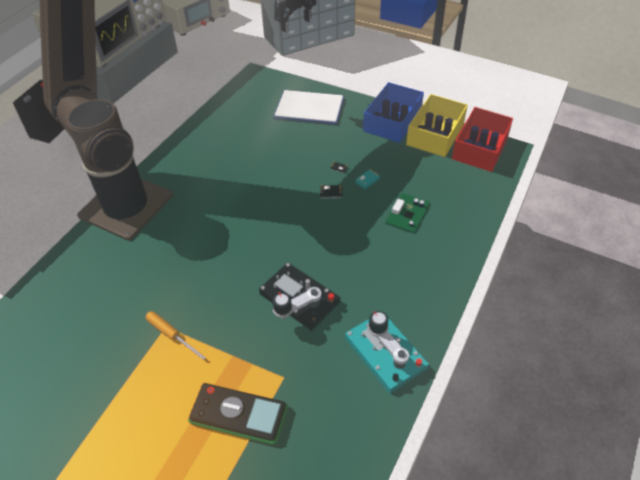

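View pics/top0.png

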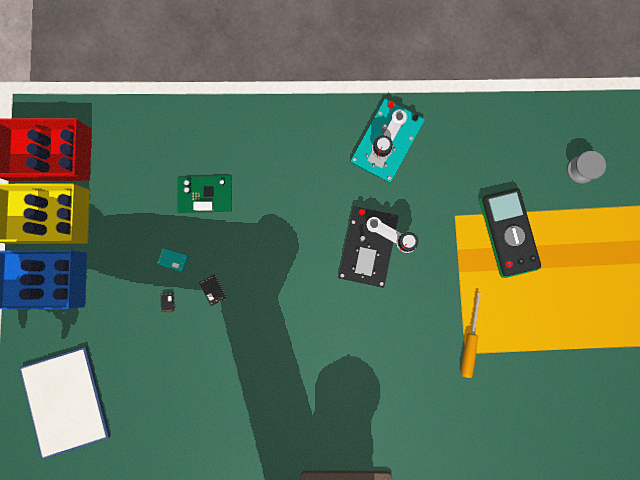

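```bash
python3 - <<'E'
from h import *
t=load('top0')['pixels']; s=load('scene0')['pixels']
a=cv2.resize(t[190:300,320:430],(400,400),interpolation=cv2.INTER_CUBIC)
b=cv2.resize(t[260:320,150:240],(400,267),interpolation=cv2.INTER_CUBIC)
c=cv2.resize(s[250:340,250:350],(400,360),interpolation=cv2.INTER_CUBIC)
e=cv2.resize(s[150:210,310:390],(400,300),interpolation=cv2.INTER_CUBIC)
o=np.zeros((600,800,3),np.uint8); 
o[:400,:400]=a;o[:360,400:]=c
o[400:600,:300]=cv2.resize(b,(300,200)); o[360:600,400:720]=cv2.resize(e,(320,240))
cv2.imwrite('pics/crop0.png',o)
E
```

```text
(no output)
```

View pics/crop0.png

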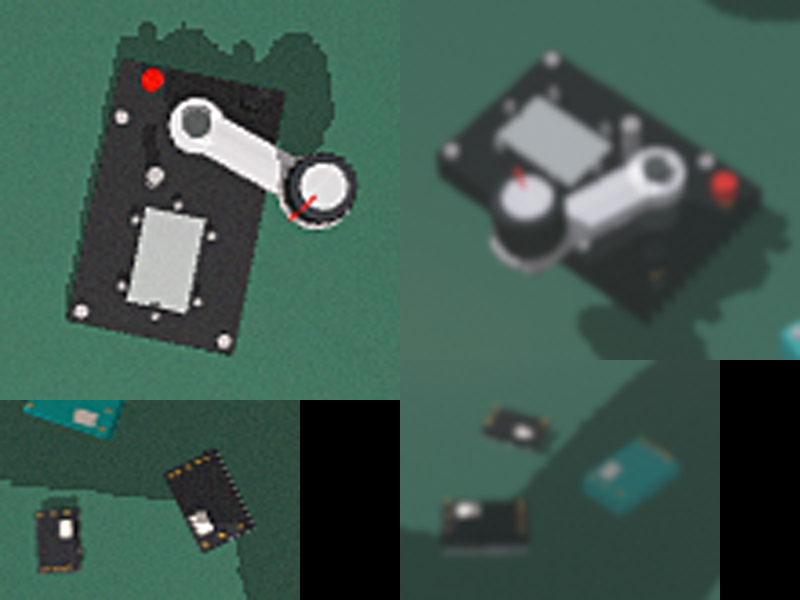

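```bash
python3 - <<'E'
from h import *
d=load('top0'); im=d['pixels'].astype(int); P=pts(d)
g=im.min(2)
# nest plate & dowels
sub=(slice(190,300),slice(320,430))
m=(g>95).astype(np.uint8); m2=np.zeros_like(m); m2[sub]=m[sub]
n,l,s,c=cv2.connectedComponentsWithStats(m2)
for i in range(1,n): print('jig',s[i].tolist(),c[i].round(1), onz(d,*c[i],0.033)[:2].round(4), P[int(c[i][1]),int(c[i][0])].round(4))
# module
print('module depth'); 
for y in range(274,308,3): print((P[y,196:230:2,2]*1000).round(0).astype(int).tolist())
hsv=cv2.cvtColor(d['pixels'],cv2.COLOR_BGR2HSV)
dark=((d['pixels'].max(2)<60)).astype(np.uint8); dm=np.zeros_like(dark); dm[270:312,190:232]=1
h,s_,v=[hsv[...,k].astype(int) for k in range(3)]
br=((h>8)&(h<28)&(s_>70)&(v>60)).astype(np.uint8)*dm
n,l,s,c=cv2.connectedComponentsWithStats(br)
for i in range(1,n): print('pin',s[i,4],c[i].round(2))
E
```

```text
jig [366, 217, 37, 33, 417] [383.8 230.2] [ 0.6021 -0.0848] [ 0.5997 -0.0807  0.0609]
jig [352, 220, 3, 4, 11] [352.9 221.6] [ 0.621  -0.0186] [ 0.6237 -0.0169  0.0221]
jig [375, 224, 1, 1, 1] [375. 224.] [ 0.6156 -0.066 ] [ 0.6118 -0.0637  0.0655]
jig [402, 235, 14, 13, 140] [408.7 240.7] [ 0.5793 -0.1379] [ 0.5752 -0.1276  0.0981]
jig [360, 236, 5, 6, 22] [362.  238.4] [ 0.5847 -0.038 ] [ 0.5826 -0.0364  0.0647]
jig [352, 245, 25, 31, 456] [365.1 261. ] [ 0.5361 -0.0442] [ 0.5385 -0.0443  0.0255]
jig [356, 249, 2, 3, 4] [356.8 250. ] [ 0.5597 -0.0264] [ 0.5597 -0.0248  0.0325]
jig [415, 248, 1, 1, 1] [415. 248.] [ 0.5636 -0.151 ] [ 0.5656 -0.1552  0.0041]
jig [401, 250, 13, 3, 23] [406.6 251.2] [ 0.5568 -0.1329] [ 0.5547 -0.1267  0.0713]
jig [377, 254, 2, 2, 4] [377.5 254.5] [ 0.5499 -0.0708] [ 0.551  -0.0698  0.0318]
jig [373, 272, 3, 2, 5] [373.8 272.6] [ 0.5112 -0.0625] [ 0.5125 -0.0607  0.0336]
jig [340, 274, 5, 4, 13] [341.8 275.2] [0.5058 0.0058] [0.5064 0.0075 0.0237]
jig [362, 276, 2, 2, 4] [362.5 276.5] [ 0.503  -0.0383] [ 0.504  -0.0372  0.0344]
jig [380, 282, 4, 4, 14] [
[... 236 characters left out ...]
, 0, -1, -2, 3]
[5, -5, 13, 16, 13, 15, 15, 13, 14, 10, 8, 13, 2, 0, 1, 0, 3]
[0, 1152, 6, 8, 11, 13, 12, 13, 11, 16, 12, 13, 7, 0, -1, -3, 0]
[-1, -1, 2, 15, 12, 16, 14, 8, 14, 15, 8, 13, 13, 1, -3, -3, 2]
[-2, 4, 2, 3, 13, 9, 13, 15, 13, 13, 14, 14, 13, 10, 0, 1, 4]
[-2, 0, 3, 1, -1, 11, 12, 10, 15, 11, 11, 12, 19, 10, 14, 2, 6]
[-1, 0, 1, 2, -3, 1, 13, 10, 10, 13, 11, 12, 18, 12, 1152, -2, -1]
[5, 2, 3, 3, 2, 0, 12, 12, 12, 15, 9, 10, 2, -1, 0, -2, 1]
[-1, 2, 3, -2, 1, 3, 3, 12, 12, 0, 0, 0, -2, 2, 0, -2, 5]
[2, -1, 3, 0, 1, 1, -1, -3, -1, -2, 1, 0, 3, -3, 3, 3, 0]
pin 5 [210.  277.6]
pin 4 [206.  279.5]
pin 8 [202.   281.75]
pin 4 [221.5 297.5]
pin 4 [216.   300.25]
pin 4 [211.   302.75]
```

```bash
python3 - <<'E'
from h import *
t=load('top0')['pixels']; s=load('scene0')['pixels']
o=np.zeros((600,800,3),np.uint8)
o[:480,:400]=cv2.resize(t[268:316,192:232],(400,480),interpolation=cv2.INTER_NEAREST)
o[:300,400:]=cv2.resize(s[180:201,316:346],(400,300),interpolation=cv2.INTER_NEAREST)
cv2.imwrite('pics/crop1.png',o)
E
```

```text
(no output)
```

View pics/crop1.png

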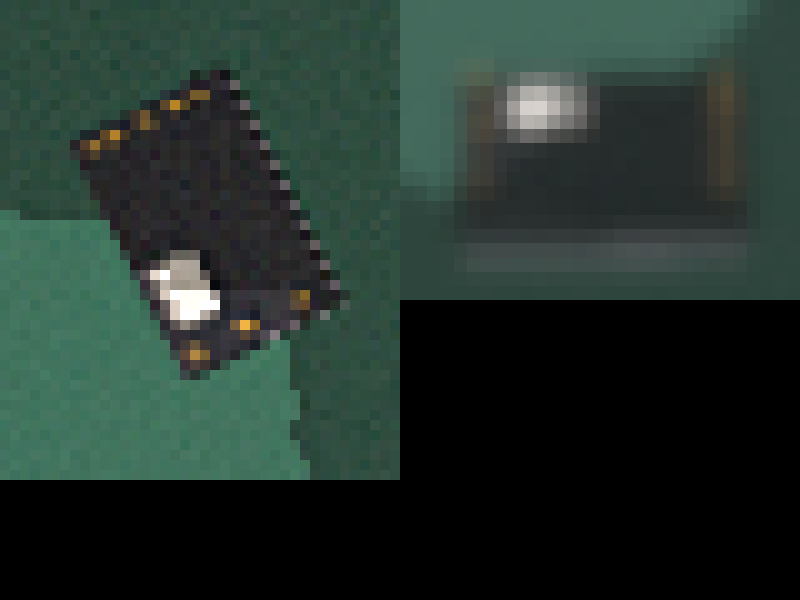

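```bash
cat > meas.py <<'E'
from h import *
from scipy.optimize import least_squares
def wcent(g,u,v,r,bg):
    u0,v0=int(round(u)),int(round(v)); ys,xs=np.mgrid[v0-r:v0+r+1,u0-r:u0+r+1]
    w=np.clip(g[ys,xs]-bg,0,None).astype(float); return (w*xs).sum()/w.sum(),(w*ys).sum()/w.sum()
E
python3 - <<'E'
from meas import *
d=load('top0'); g=d['pixels'].astype(float).mean(2)
nom=[(-20,-22.8),(-20,22.8),(20,-22.8),(20,22.8),(-33.3,0),(33.3,0),(45,17.5)]
# initial frame: nest centre ~ plate centroid, x toward pivot
c=onz(d,365.1,261,0.025)[:2]; pv=onz(d,373.5,224,0.062)[:2]
yaw=np.arctan2(*(pv-c)[::-1]); print('init',c,yaw,np.linalg.norm(pv-c))
for it in range(3):
    A=[];B=[]
    for n in nom:
        z=0.060 if n[0]==45 else 0.033
        Rm=np.array([[np.cos(yaw),-np.sin(yaw)],[np.sin(yaw),np.cos(yaw)]])
        w=c+Rm@(np.array(n)/1000)
        u,v=proj(d,[*w,z]); 
        if n[0]!=45 and it==0: pass
        uu,vv=wcent(g,u,v,2,70); 
        A.append(np.array(n)/1000); B.append(onz(d,uu,vv,z)[:2])
        if it==2: print(n,round(u,1),round(v,1),round(uu,1),round(vv,1))
    A=np.array(A);B=np.array(B)
    def f(p):
        Rm=np.array([[np.cos(p[2]),-np.sin(p[2])],[np.sin(p[2]),np.cos(p[2])]]); return ((A@Rm.T+p[:2]-B)*1000).ravel()
    r=least_squares(f,[*c,yaw],loss='soft_l1'); c=r.x[:2]; yaw=r.x[2]; print(c,yaw,np.round(f(r.x),1))
# plate
m=(d['pixels'].min(2)>95).astype(np.uint8); z=np.zeros_like(m); z[243:278,350:380]=m[243:278,350:380]
n,l,s,cc=cv2.connectedComponentsWithStats(z); i=1+np.argmax(s[1:,4]); ys,xs=np.nonzero(l==i)
W=np.array([onz(d,a,b,0.024)[:2] for a,b in zip(xs,ys)]); print('plate',W.mean(0)); 
ev,evec=np.linalg.eigh(np.cov(W.T)); print(np.sqrt(ev*12),np.arctan2(evec[1,1],evec[0,1]))
# module
hsv=cv2.cvtColor(d['pixels'],cv2.COLOR_BGR2HSV).astype(int); im=d['pixels'].astype(int)
m=((np.abs(im[...,1]-im[...,2])<12)&(im.max(2)<75))|((im[...,1]-im[...,2])<5)
z=np.zeros(m.shape,np.uint8); z[268:312,195:231]=m[268:312,195:231]
z=cv2.morphologyEx(z,cv2.MORPH_CLOSE,np.ones((3,3)));
n,l,s,cc=cv2.connectedComponentsWithStats(z); i=1+np.argmax(s[1:,4]); print(s[i])
cv2.imwrite('pics/mm.png',cv2.resize(((l==i)*255).astype(np.uint8)[268:316,192:232],(400,480),interpolation=0))
ys,xs=np.nonzero(l==i)
W=np.array([onz(d,a,b,0.013)[:2] for a,b in zip(xs,ys)]); print('mod',W.mean(0)); 
ev,evec=np.linalg.eigh(np.cov(W.T)); print(np.sqrt(ev*12),np.arctan2(evec[1,1],evec[0,1]))
print('minrect',cv2.minAreaRect((W*1000).astype(np.float32)))
for u,v in [(201.5,282.7),(211.9,277.5),(211.4,303),(222.2,297.8)]: print(onz(d,u,v,0.015)[:2].round(4))
E
```

```text
init [ 0.53639901 -0.0445428 ] -0.21153765282545703 0.07759432339517827
[ 0.53518126 -0.04502862] -0.20274569475350093 [-0.5 -1.1  0.2  0.5  0.3 -0.2  0.8  1.9 -1.6  0.3  0.9 -1.3 -0.5  0.1]
[ 0.5351256  -0.04492836] -0.20835705993509182 [-0.5 -0.7  0.3  0.7  0.1 -0.1  0.8  1.9 -0.4 -0.2  0.2 -0.5 -0.5 -0. ]
(-20, -22.8) 374.1 272.8 373.8 272.6
(-20, 22.8) 353.2 268.4 353.5 268.5
(20, -22.8) 377.8 254.5 377.7 254.5
(20, 22.8) 356.9 250.1 357.8 250.5
(-33.3, 0) 362.4 276.7 362.3 276.5
(33.3, 0) 368.6 246.2 368.3 246.3
(45, 17.5) 362.2 238.1 362.2 237.9
[ 0.5351256  -0.04492836] -0.20835705993509182 [-0.5 -0.7  0.3  0.7  0.1 -0.1  0.8  1.9 -0.4 -0.2  0.2 -0.5 -0.5 -0. ]
plate [ 0.5364944  -0.04463949]
[0.03693254 0.05828402] 2.893407453124349
[199 275  27  31 463]
mod [0.47540756 0.28737131]
[0.03779867 0.05777684] -2.6324771055917666
minrect ((475.158203125, 287.64154052734375), (57.24068832397461, 37.62097930908203), 27.432119369506836)
[0.4908 0.3107]
[0.502  0.2883]
[0.4469 0.2883]
[0.458  0.2651]
```

View pics/mm.png

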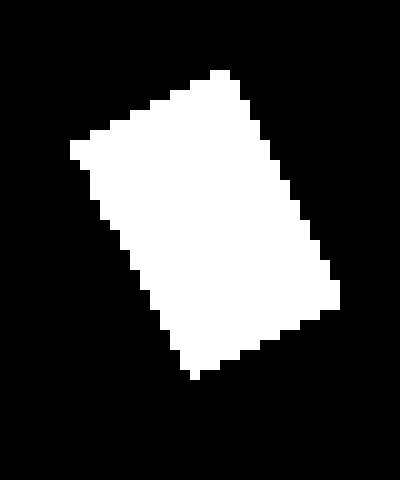

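```bash
cat >> meas.py <<'E'
NOM=[(-20,-22.8),(-20,22.8),(20,-22.8),(20,22.8),(-33.3,0),(33.3,0),(45,17.5)]
def rot(a): return np.array([[np.cos(a),-np.sin(a)],[np.sin(a),np.cos(a)]])
E
python3 - <<'E'
from meas import *
d=load('scene0'); g=d['pixels'].astype(float).mean(2)
c=np.array([.5353,-.0451]); yaw=-.21
o=cv2.resize(d['pixels'][250:340,250:350],(800,720),interpolation=cv2.INTER_CUBIC)[:600]
for n in NOM:
    z=.06 if n[0]==45 else .033
    w=c+rot(yaw)@(np.array(n)/1000); u,v=proj(d,[*w,z]); uu,vv=wcent(g,u,v,2,70)
    print(n,round(u,1),round(v,1),round(uu,1),round(vv,1),((onz(d,uu,vv,z)[:2]-w)*1000).round(1))
    cv2.circle(o,(int((u-250+.5)*8),int((v-250+.5)*8)),4,(0,0,255),1)
# nest plate corners outline
for n in [(-29,-18.5),(-29,18.5),(29,18.5),(29,-18.5)]:
    u,v=proj(d,[*(c+rot(yaw)@(np.array(n)/1000)),.024]); cv2.circle(o,(int((u-250+.5)*8),int((v-250+.5)*8)),3,(0,255,0),1)
cm=np.array([.475,.2878])
cv2.imwrite('pics/s1.png',o)
o=cv2.resize(d['pixels'][170:215,310:370],(800,600),interpolation=cv2.INTER_CUBIC); k=800/60
for n in [(-29,-18.5),(-29,18.5),(29,18.5),(29,-18.5)]:
  for z in(0,.013):
    u,v=proj(d,[*(cm+rot(.478)@(np.array(n)/1000)),z]); cv2.circle(o,(int((u-310+.5)*k),int((v-170+.5)*k)),4,(0,255,0),1)
cv2.imwrite('pics/s2.png',o)
d=load('top0');o=cv2.resize(d['pixels'][200:300,330:430],(600,600),interpolation=cv2.INTER_CUBIC)
for n in [(-47,-50),(-47,50),(113,50),(113,-50),(-29,-18.5),(-29,18.5),(29,18.5),(29,-18.5)]:
    u,v=proj(d,[*(c+rot(yaw)@(np.array(n)/1000)),.024]); cv2.circle(o,(int((u-330+.5)*6),int((v-200+.5)*6)),3,(0,255,0),1)
for q in (1.15,1.25,1.35):
    u,v=proj(d,[*(c+rot(yaw)@np.array([.078-.078*np.cos(q),-.078*np.sin(q)])),.0975]); cv2.circle(o,(int((u-330+.5)*6),int((v-200+.5)*6)),3,(255,0,255),1)
cv2.imwrite('pics/s3.png',o)
E
```

```text
(-20, -22.8) 273.7 285.0 275.0 284.3 [1.7 3.1]
(-20, 22.8) 287.1 272.7 286.8 273.9 [ 1.2 -3.3]
(20, -22.8) 286.7 294.0 286.9 293.9 [0.2 0.6]
(20, 22.8) 300.1 281.5 299.9 282.3 [ 0.8 -2.2]
(-33.3, 0) 276.2 275.9 277.0 276.3 [ 2.3 -0.1]
(33.3, 0) 297.8 290.7 297.5 290.3 [-1.2  0.5]
(45, 17.5) 306.4 281.3 306.8 280.9 [0.3 1.4]
```

View pics/s1.png

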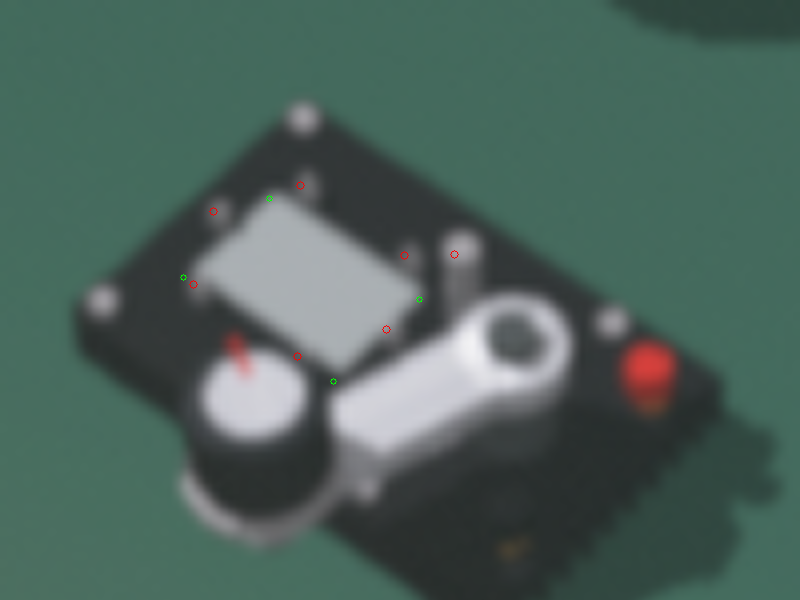

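View pics/s2.png

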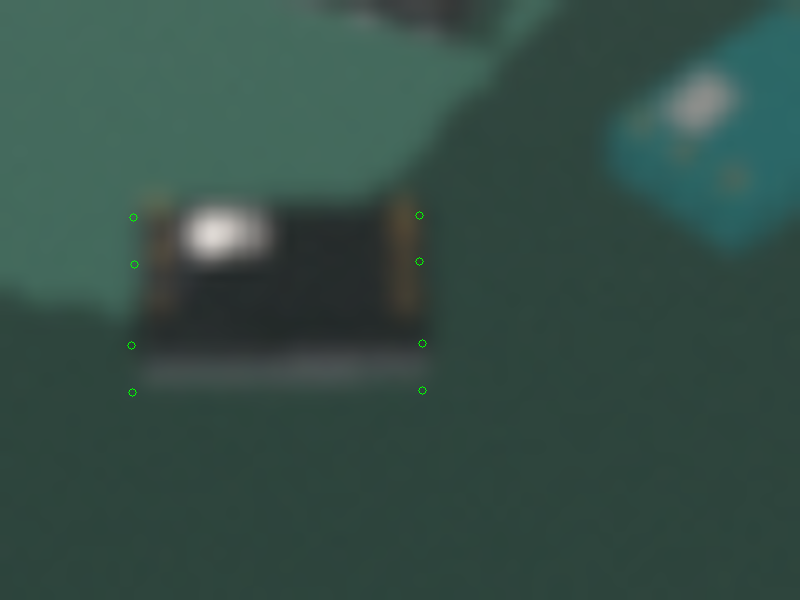

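View pics/s3.png

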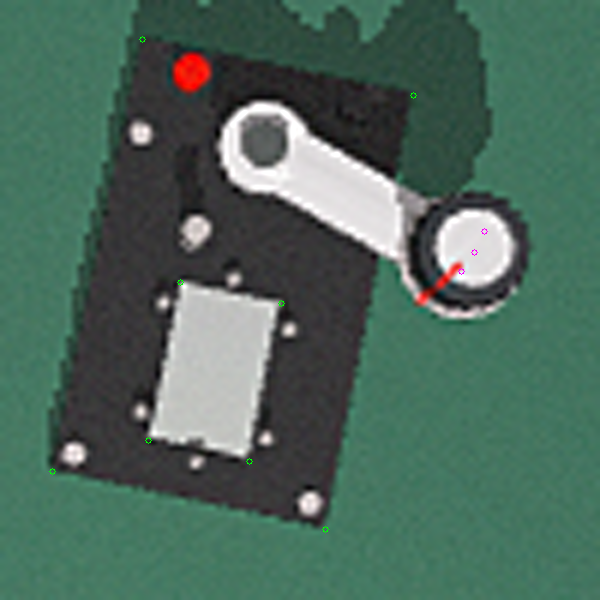

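```bash
cat > go.py <<'E'
from h import *
import sys
def jog(x,y,z,yawz,tilt=None):
    """tool-axes rotvec & shift from now to TCP x,y,z with tool y down and tool z at heading yawz (deg)"""
    s=st(); R0=R.from_quat(s['tcp_rot']); a=np.radians(yawz)
    Z=np.array([np.cos(a),np.sin(a),0]); Y=np.array([0,0,-1.]); X=np.cross(Y,Z)
    R1=R.from_matrix(np.stack([X,Y,Z],1))
    rv=(R0.inv()*R1).as_rotvec(); dp=R0.inv().apply(np.array([x,y,z])-s['eef_pos'])
    print('rv',rv.round(4).tolist(),'dp',dp.round(4).tolist())
def show():
    s=st(); M=R.from_quat(s['tcp_rot']).as_matrix()
    print('t',round(s['time'],2),'q',s['qpos'].round(3).tolist(),'p',s['eef_pos'].round(4).tolist(),'zhead',np.degrees(np.arctan2(M[1,2],M[0,2])).round(2),'ydown',M[:,1].round(4).tolist(),'F',s['contact_force'].round(2).tolist(),'Tq',s['wrist_torque'].round(3).tolist(),'open',round(s['opening'],3))
E
python3 - <<'E'
from go import *
show(); 
for h in(27.4,-152.6,117.4,-62.6): print(h); jog(.475,.2878,.10,h)
E
```

```text
t 0.1 q [1.152, 0.287, 1.578, 0.0, 1.279, -0.15] p [0.179, 0.6502, 0.2301] zhead 74.6 ydown [-0.0009, -0.002, -1.0] F [0.1, 0.43, 0.18] Tq [-0.015, 0.015, -0.032] open 1.0
27.4
rv [0.0022, 0.8238, 0.0006] dp [0.3817, 0.1305, -0.2705]
-152.6
rv [0.0007, -2.3178, -0.0026] dp [0.3817, 0.1305, -0.2705]
117.4
rv [0.0019, -0.747, -0.0011] dp [0.3817, 0.1305, -0.2705]
-62.6
rv [0.0014, 2.3945, 0.0024] dp [0.3817, 0.1305, -0.2705]
```

>>> jog_arm(
  deltas=[
    [[0, 0.824, 0], [0.3817, 0.13, -0.2705], 1],
    [[0, 0.824, 0], [0.3817, 0.13, -0.2705], 1],
    [[0, 0.824, 0], [0.3817, 0.13, -0.2705], 1],
    [[0, 0.824, 0], [0.3817, 0.13, -0.2705], 1],
    [[0, 0.824, 0], [0.3817, 0.13, -0.2705], 1],
    [[0, 0.824, 0], [0.3817, 0.13, -0.2705], 1],
    [[0, 0.824, 0], [0.3817, 0.13, -0.2705], 1],
    [[0, 0.824, 0], [0.3817, 0.13, -0.2705], 1],
    [[0, 0.824, 0], [0.3817, 0.13, -0.2705], 1],
    [[0, 0.824, 0], [0.3817, 0.13, -0.2705], 1],
  ],
  force=20,
)

```text
time: 0.93
eef_pos: [0.4333, 0.3379, 0.1184]
tcp_rot: [0.605, -0.367, 0.367, -0.603]
contact_force: [-0.5, 1.0, 0.1]
opening: 1.0
```

```bash
python3 - <<'E'
from go import *
show(); jog(.475,.2878,.006,27.4)
E
```

```text
t 0.93 q [0.478, 0.136, 1.974, -0.002, 1.034, 0.001] p [0.4333, 0.3379, 0.1184] zhead 27.4 ydown [-0.0012, -0.0021, -1.0] F [-0.5, 0.96, 0.14] Tq [0.017, -0.049, 0.024] open 1.0
rv [0.002, -0.0, 0.0013] dp [0.0635, 0.1125, 0.0142]
```

>>> jog_arm(
  deltas=[
    [[0, 0, 0], [0.0635, 0.03, 0.0142], 1],
    [[0, 0, 0], [0.0635, 0.05, 0.0142], 1],
    [[0, 0, 0], [0.0635, 0.08, 0.0142], 1],
    [[0.002, 0, 0.001], [0.0635, 0.1125, 0.0142], 1],
    [[0.002, 0, 0.001], [0.0635, 0.1125, 0.0142], 1],
    [[0.002, 0, 0.001], [0.0635, 0.1125, 0.0142], 0.4],
    [[0.002, 0, 0.001], [0.0635, 0.1125, 0.0142], 0.4],
    [[0.002, 0, 0.001], [0.0635, 0.1125, 0.0142], 0.4],
    [[0.002, 0, 0.001], [0.0635, 0.1125, 0.0142], 0.4],
  ],
  force=20,
)

```text
time: 1.68
eef_pos: [0.478, 0.2896, 0.0102]
tcp_rot: [-0.602, 0.365, -0.369, 0.607]
contact_force: [1.3, 1.4, 4.2]
opening: 0.585
```

```bash
python3 - <<'E'
from go import *
show()
E
```

```text
t 1.68 q [0.363, 0.319, 1.992, -0.0, 0.822, -0.116] p [0.478, 0.2896, 0.0102] zhead 27.46 ydown [0.0077, 0.0026, -1.0] F [1.29, 1.39, 4.18] Tq [0.144, -0.275, 0.02] open 0.585
```

```bash
python3 - <<'E'
from go import *
d=snap('scene','a1'); show()
cv2.imwrite('pics/a1c.png',cv2.resize(d['pixels'][110:230,270:430],(800,600),interpolation=cv2.INTER_CUBIC))
E
```

```text
t 1.73 q [0.363, 0.319, 1.992, -0.0, 0.822, -0.116] p [0.4781, 0.2896, 0.0102] zhead 27.45 ydown [0.0079, 0.0027, -1.0] F [1.2, 2.21, 6.19] Tq [0.047, 0.083, -0.037] open 0.584
```

View pics/a1c.png

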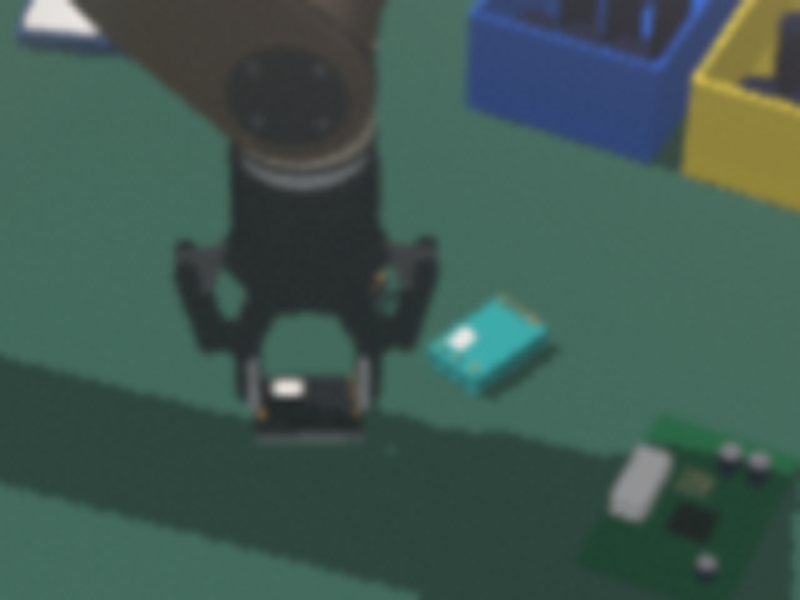

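>>> jog_arm(
  deltas=[
    [[0, 0, 0], [0, 0, 0], 1],
    [[0, 0, 0], [0, 0, 0], 1],
    [[0, 0, 0], [0, 0, 0], 1],
    [[0, 0, 0], [0, 0, 0], 1],
  ],
)

```text
time: 2.07
eef_pos: [0.4779, 0.2897, 0.0104]
tcp_rot: [-0.602, 0.365, -0.369, 0.607]
contact_force: [0.0, -0.4, -0.1]
opening: 1.002
```

```bash
python3 - <<'E'
from go import *
d=snap('scene','a2'); show(); print(st()['dq'].round(3))
cv2.imwrite('pics/a2c.png',cv2.resize(d['pixels'][110:230,270:430],(800,600),interpolation=cv2.INTER_CUBIC))
jog(.475,.2878,.010,27.4)
E
```

```text
t 2.12 q [0.363, 0.319, 1.993, -0.0, 0.822, -0.116] p [0.4777, 0.2895, 0.0101] zhead 27.46 ydown [0.0074, 0.0024, -1.0] F [0.25, 0.37, -0.49] Tq [0.03, 0.001, -0.017] open 0.998
[-0.002  0.006  0.002 -0.003 -0.     0.   ]
rv [-0.0077, 0.0011, 0.0012] dp [0.0003, 0.0, -0.0032]
```

View pics/a2c.png

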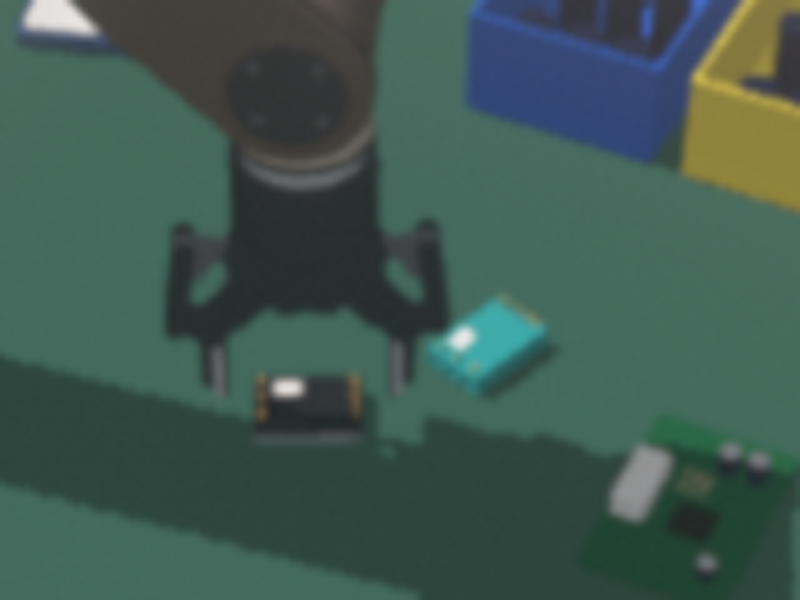

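>>> jog_arm(
  deltas=[
    [[-0.008, 0.001, 0.001], [0, 0, -0.0032], 1],
    [[-0.008, 0.001, 0.001], [0, 0, -0.0032], 1],
    [[-0.008, 0.001, 0.001], [0, 0, -0.0032], 1],
  ],
)

```text
time: 2.37
eef_pos: [0.4744, 0.2879, 0.0097]
tcp_rot: [0.605, -0.368, 0.367, -0.604]
contact_force: [0.1, 0.0, 0.8]
opening: 1.001
```

```bash
python3 - <<'E'
from go import *
show(); jog(.475,.2878,.010,27.4)
E
```

```text
t 2.37 q [0.363, 0.317, 1.996, -0.0, 0.83, -0.115] p [0.4744, 0.2879, 0.0097] zhead 27.4 ydown [-0.001, -0.0007, -1.0] F [0.12, 0.05, 0.75] Tq [0.044, -0.012, 0.039] open 1.001
rv [0.0012, 0.0001, 0.0001] dp [0.0003, -0.0003, 0.0005]
```

```bash
python3 - <<'E'
from go import *
jog(.478,.2896,.03,117.4)
E
```

```text
rv [0.001, -1.5707, -0.0009] dp [0.0001, -0.0203, 0.0039]
```

>>> jog_arm(
  deltas=[
    [[0, -0.125, 0], [0, -0.02, 0.004], 1],
    [[0, -0.25, 0], [0, -0.02, 0.004], 1],
    [[0, -0.375, 0], [0, -0.02, 0.004], 1],
    [[0, -0.5, 0], [0, -0.02, 0.004], 1],
    [[0, -0.625, 0], [0, -0.02, 0.004], 1],
    [[0, -0.75, 0], [0, -0.02, 0.004], 1],
    [[0, -0.875, 0], [0, -0.02, 0.004], 1],
    [[0, -1.0, 0], [0, -0.02, 0.004], 1],
    [[0, -1.125, 0], [0, -0.02, 0.004], 1],
    [[0, -1.25, 0], [0, -0.02, 0.004], 1],
  ],
)

```text
time: 3.2
eef_pos: [0.4779, 0.2896, 0.0295]
tcp_rot: [0.705, 0.057, -0.058, -0.705]
contact_force: [-0.3, -0.7, 0.5]
opening: 1.0
```

```bash
python3 - <<'E'
from go import *
show(); jog(.478,.2896,.008,117.4)
E
```

```text
t 3.2 q [0.363, 0.29, 1.984, -0.0, 0.869, -1.371] p [0.4779, 0.2896, 0.0295] zhead 99.37 ydown [-0.0014, -0.0008, -1.0] F [-0.3, -0.73, 0.5] Tq [-0.051, 0.012, 0.022] open 1.0
rv [0.0003, -0.3147, -0.0016] dp [0.0001, 0.0215, 0.0]
```

>>> jog_arm(
  deltas=[
    [[0, -0.12, 0], [0, 0, 0], 0.6],
    [[0, -0.24, 0], [0, 0, 0], 0.6],
    [[0, -0.315, 0], [0, 0, 0], 0.6],
    [[0, -0.315, 0], [0, 0.01, 0], 0.6],
    [[0, -0.315, 0], [0, 0.02, 0], 0.6],
    [[0, -0.315, 0], [0, 0.0275, 0], 0.6],
    [[0, -0.315, 0], [0, 0.0275, 0], 0.6],
  ],
)

```text
time: 3.78
eef_pos: [0.4758, 0.2887, -0.001]
tcp_rot: [0.687, 0.165, -0.17, -0.687]
contact_force: [-0.7, 0.5, 0.5]
opening: 0.597
```

```bash
python3 - <<'E'
from go import *
show(); d=snap('scene','a3')
cv2.imwrite('pics/a3c.png',cv2.resize(d['pixels'][110:230,270:430],(800,600),interpolation=cv2.INTER_CUBIC))
jog(.478,.2896,.002,117.4)
E
```

```text
t 3.78 q [0.363, 0.342, 1.989, -0.0, 0.817, -1.685] p [0.4758, 0.2887, -0.001] zhead 117.34 ydown [-0.0064, -0.0027, -1.0] F [-0.68, 0.53, 0.5] Tq [-0.057, 0.005, -0.014] open 0.597
rv [-0.0004, -0.0006, -0.0056] dp [0.0017, -0.0021, -0.0002]
```

View pics/a3c.png

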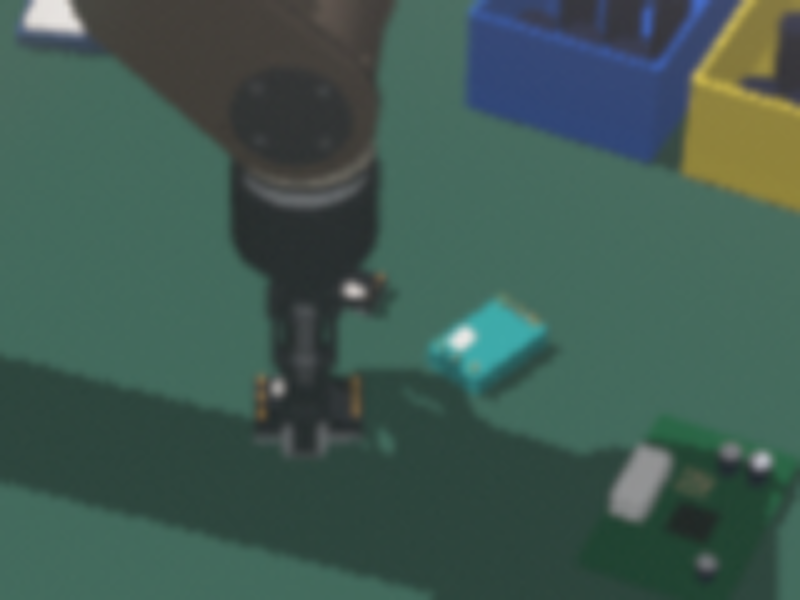

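>>> jog_arm(
  deltas=[
    [[0, 0, -0.0056], [0.0017, -0.002, 0], 0.6],
    [[0, 0, -0.0056], [0.0017, -0.002, 0], 0.6],
    [[0, 0, -0.0056], [0.0017, -0.002, 0], 0.35],
    [[0, 0, -0.0056], [0.0017, -0.002, 0], 0.35],
    [[0, 0, -0.0056], [0.0017, -0.002, 0], 0.35],
    [[0, 0, -0.0056], [0.0017, -0.002, 0], 0.35],
    [[0, 0, -0.0056], [0.0017, -0.002, 0], 0.35],
  ],
  force=20,
)

```text
time: 4.42
eef_pos: [0.4784, 0.29, 0.0025]
tcp_rot: [-0.687, -0.168, 0.167, 0.687]
contact_force: [-0.6, -0.6, 1.8]
opening: 0.426
```

```bash
python3 - <<'E'
from go import *
show(); d=snap('scene','a4')
cv2.imwrite('pics/a4c.png',cv2.resize(d['pixels'][160:220,310:390],(800,600),interpolation=cv2.INTER_CUBIC))
E
```

```text
t 4.42 q [0.363, 0.337, 1.987, 0.001, 0.816, -1.685] p [0.4784, 0.29, 0.0025] zhead 117.36 ydown [0.001, 0.0008, -1.0] F [-0.56, -0.62, 1.79] Tq [-0.017, 0.007, 0.026] open 0.426
```

View pics/a4c.png

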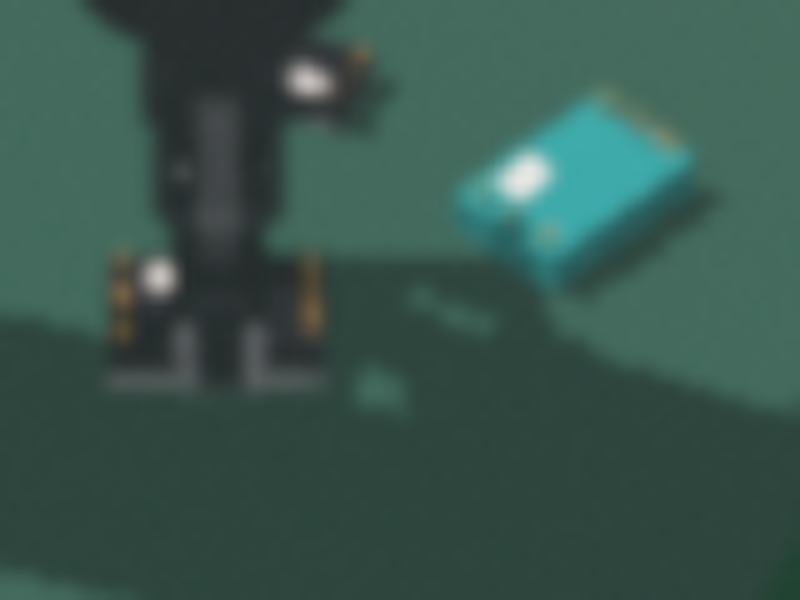

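```bash
python3 - <<'E'
from go import *
jog(.5386,-.0437,.085,78)
E
```

```text
rv [-0.0007, 0.6869, 0.0011] dp [-0.0998, -0.0827, -0.324]
```

>>> jog_arm(
  deltas=[
    [[0, 0, 0], [0, -0.025, 0], 0.35],
    [[0, 0, 0], [0, -0.06, 0], 0.35],
    [[0, 0.05, 0], [-0.005, -0.0825, -0.016], 0.35],
    [[0, 0.15, 0], [-0.015, -0.0825, -0.05], 0.35],
    [[0, 0.25, 0], [-0.026, -0.0825, -0.085], 0.35],
    [[0, 0.35, 0], [-0.037, -0.0825, -0.12], 0.35],
    [[0, 0.45, 0], [-0.048, -0.0825, -0.155], 0.35],
    [[0, 0.55, 0], [-0.059, -0.0825, -0.19], 0.35],
    [[0, 0.65, 0], [-0.07, -0.0825, -0.225], 0.35],
    [[0, 0.687, 0], [-0.08, -0.0825, -0.26], 0.35],
  ],
)

```text
time: 5.3
eef_pos: [0.526, 0.0206, 0.0843]
tcp_rot: [-0.703, 0.075, -0.075, 0.703]
contact_force: [0.8, 0.3, -1.5]
opening: 0.427
```

```bash
python3 - <<'E'
from go import *
show(); jog(.5386,-.0437,.085,78)
E
```

```text
t 5.3 q [-0.154, 0.136, 2.047, 0.001, 0.959, -1.512] p [0.526, 0.0206, 0.0843] zhead 77.77 ydown [-0.0002, 0.001, -1.0] F [0.82, 0.35, -1.48] Tq [-0.0, -0.032, -0.052] open 0.427
rv [-0.0009, -0.004, -0.0004] dp [0.0259, -0.0008, -0.0602]
```

>>> jog_arm(
  deltas=[
    [[0, -0.004, 0], [0.013, 0, -0.03], 0.35],
    [[0, -0.004, 0], [0.026, 0, -0.06], 0.35],
    [[0, -0.004, 0], [0.026, 0, -0.06], 0.35],
    [[0, -0.004, 0], [0.026, 0.02, -0.06], 0.35],
    [[0, -0.004, 0], [0.026, 0.039, -0.06], 0.35],
    [[0, -0.004, 0], [0.026, 0.039, -0.06], 0.35],
    [[0, -0.004, 0], [0.026, 0.039, -0.06], 0.35],
  ],
)

```text
time: 5.88
eef_pos: [0.5371, -0.0427, 0.0438]
tcp_rot: [-0.703, 0.075, -0.072, 0.704]
contact_force: [-1.0, -0.6, -0.1]
opening: 0.43
```

```bash
python3 - <<'E'
from go import *
show(); d=snap('scene','b1'); t=snap('top','b1t'); show(); jog(.5386,-.0437,.045,78)
cv2.imwrite('pics/b1c.png',cv2.resize(d['pixels'][230:320,240:360],(800,600),interpolation=cv2.INTER_CUBIC))
cv2.imwrite('pics/b1tc.png',cv2.resize(t['pixels'][190:310,310:470],(800,600),interpolation=cv2.INTER_CUBIC))
E
```

```text
t 5.88 q [-0.268, 0.229, 2.028, 0.001, 0.889, -1.631] p [0.5371, -0.0427, 0.0438] zhead 78.01 ydown [-0.0043, 0.0023, -1.0] F [-1.02, -0.61, -0.12] Tq [0.009, 0.041, 0.014] open 0.43
t 5.98 q [-0.268, 0.227, 2.026, 0.001, 0.889, -1.631] p [0.539, -0.0431, 0.0459] zhead 78.03 ydown [0.0004, 0.0009, -1.0] F [0.05, -0.75, -0.49] Tq [-0.021, 0.055, -0.031] open 0.429
rv [-0.001, 0.0006, 0.0002] dp [-0.0003, 0.0009, -0.0006]
```

View pics/b1c.png

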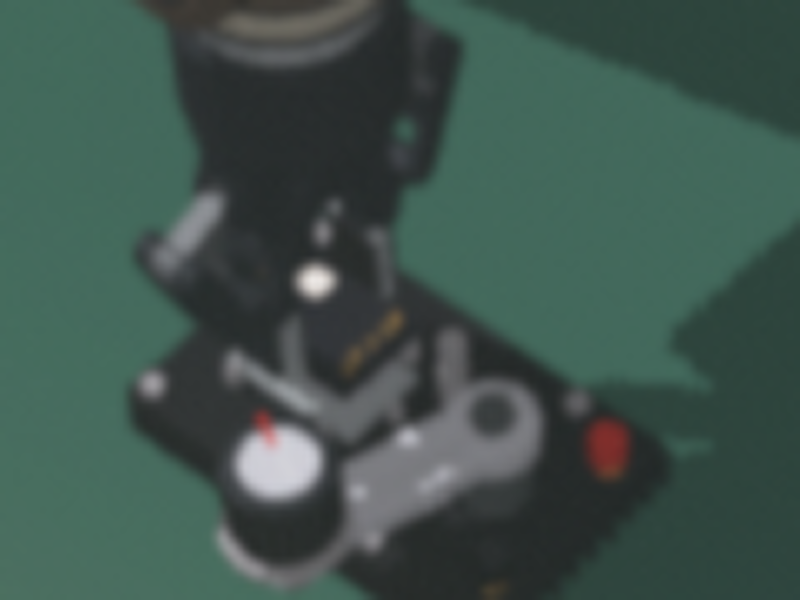

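View pics/b1tc.png

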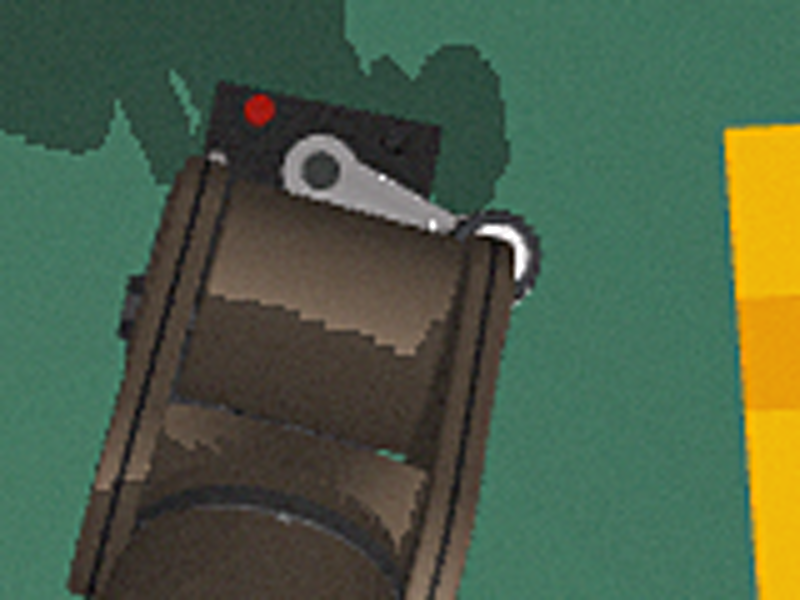

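```bash
python3 - <<'E'
from meas import *
d=load('scene0'); c=np.array([.5373,-.0434])
for n,o in [((29,-18.5),(338,373)),((29,18.5),(421,294)),((-29,18.5),(272,192)),((-29,-18.5),(192,266))]:
    u,v=proj(d,[*(c+rot(-.209)@(np.array(n)/1000)),.024]); ou,ov=o[0]/8+249.5,o[1]/8+249.5
    print(n,round(ou-u,2),round(ov-v,2), ((onz(d,ou,ov,.024)[:2]-onz(d,u,v,.024)[:2])@rot(-.209)*1000).round(1))
d=load('b1'); c=np.array([.5358,-.0424])
o=cv2.resize(d['pixels'][250:310,270:330],(600,600),interpolation=cv2.INTER_CUBIC)
for n in [(29,-18.5),(29,18.5),(-29,18.5),(-29,-18.5)]:
  for z in (.0413,.0543):
    u,v=proj(d,[*(c+rot(-.209)@(np.array(n)/1000)),z]); print(u,v); cv2.circle(o,(int((u-270+.5)*10),int((v-250+.5)*10)),4,(0,255,0),1)
cv2.imwrite('pics/b1d.png',o)
o=cv2.resize(load('scene0')['pixels'][250:310,260:320],(600,600),interpolation=cv2.INTER_CUBIC); d=load('scene0'); c=np.array([.5373,-.0434])
for n in [(29,-18.5),(29,18.5),(-29,18.5),(-29,-18.5)]:
    u,v=proj(d,[*(c+rot(-.209)@(np.array(n)/1000)),.024]); cv2.circle(o,(int((u-260+.5)*10),int((v-250+.5)*10)),4,(0,255,0),1)
cv2.imwrite('pics/b1e.png',o)
E
```

```text
(29, -18.5) -0.61 -0.87 [-2.7  0.9]
(29, 18.5) -0.97 -0.49 [-2.7 -0.3]
(-29, 18.5) -0.84 -0.61 [-2.7  0.1]
(-29, -18.5) -0.06 -1.24 [-2.5  2.5]
291.5525939065838 291.93081403152866
291.2049363227527 288.4917900467729
302.4017155945058 281.6511696470101
302.14507376234315 278.176770934569
283.478621181593 268.99262915577395
283.08220064485107 265.48604493357004
272.58751237178774 278.90372855213593
272.0996844334199 275.42792587969745
```

View pics/b1d.png

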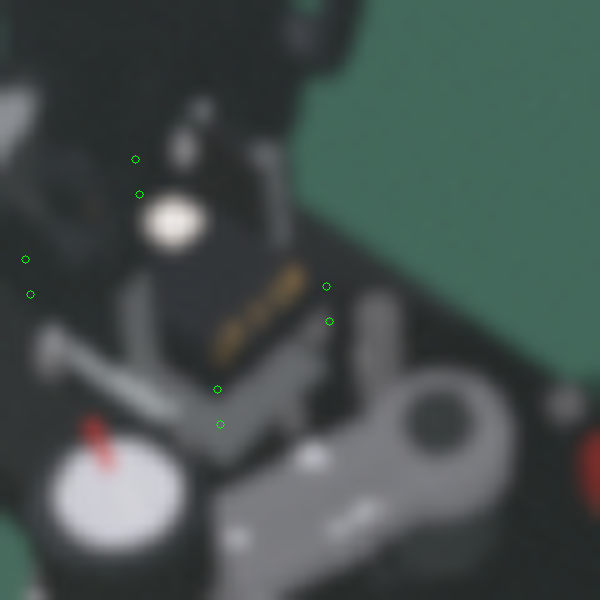

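View pics/b1e.png

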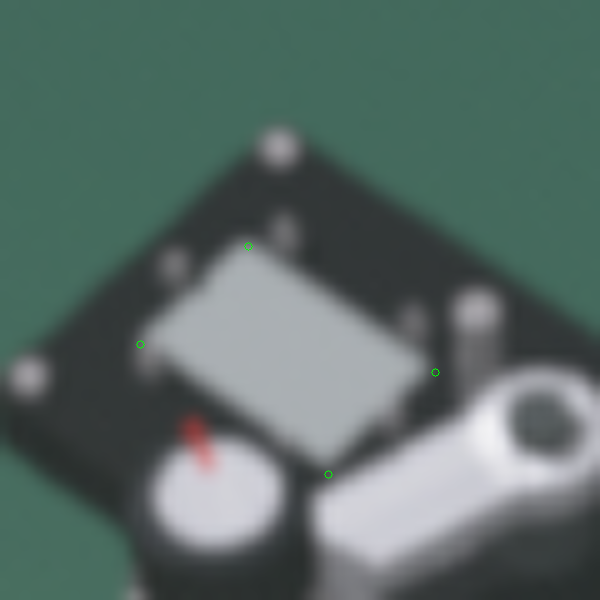

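```bash
python3 - <<'E'
from meas import *
d=load('b1'); c=np.array([.5358,-.0424])
o=cv2.resize(d['pixels'][255:300,275:320],(600,600),interpolation=cv2.INTER_CUBIC);k=600/45
o=cv2.convertScaleAbs(o,alpha=1.8)
def mk(P,col):
    u,v=proj(d,P); u-=.4; v-=.8; cv2.circle(o,(int((u-275+.5)*k),int((v-255+.5)*k)),4,col,1)
for n in [(29,-18.5),(29,18.5)]:
  for z in (.0413,.0543): mk([*(c+rot(-.209)@(np.array(n)/1000)),z],(0,255,0))
for y in (-13,13):
    for z in (.0543,.0588): mk([*(c+rot(-.209)@np.array([.025,y/1000])),z],(255,0,255))
cv2.imwrite('pics/b1f.png',o)
E
```

```text
(no output)
```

View pics/b1f.png

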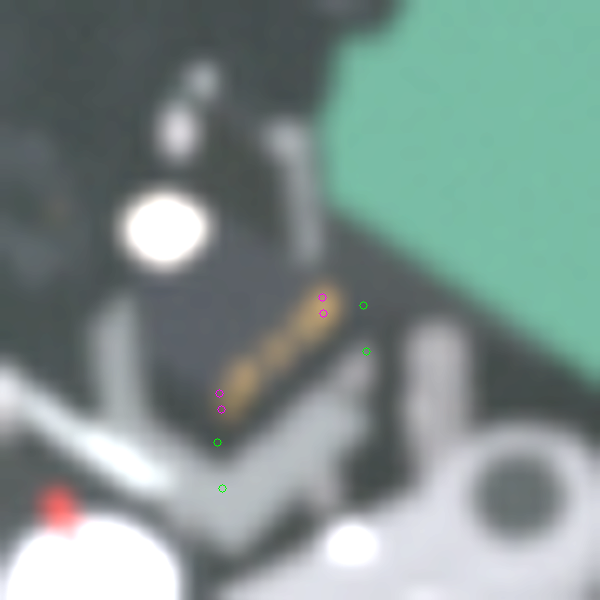

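```bash
python3 - <<'E'
from go import *
show(); jog(.5379,-.0437,.036,78)
E
```

```text
t 5.98 q [-0.268, 0.227, 2.026, 0.001, 0.889, -1.631] p [0.539, -0.0431, 0.0459] zhead 78.03 ydown [0.0004, 0.0009, -1.0] F [0.05, -0.75, -0.49] Tq [-0.021, 0.055, -0.031] open 0.429
rv [-0.001, 0.0006, 0.0002] dp [-0.001, 0.0099, -0.0008]
```

>>> jog_arm(
  deltas=[
    [[0, 0, 0], [-0.001, 0, -0.0008], 0.35],
    [[0, 0, 0], [-0.001, 0.005, -0.0008], 0.35],
    [[0, 0, 0], [-0.001, 0.01, -0.0008], 0.35],
    [[0, 0, 0], [-0.001, 0.01, -0.0008], 0.35],
    [[0, 0, 0], [-0.001, 0.01, -0.0008], 0.35],
  ],
)

```text
time: 6.4
eef_pos: [0.5375, -0.0435, 0.0355]
tcp_rot: [-0.703, 0.074, -0.073, 0.704]
contact_force: [-0.0, -0.2, -1.4]
opening: 0.424
```

```bash
python3 - <<'E'
from go import *
show(); jog(.5379,-.0437,.030,78)
E
```

```text
t 6.4 q [-0.269, 0.242, 2.031, 0.001, 0.869, -1.632] p [0.5375, -0.0435, 0.0355] zhead 78.04 ydown [-0.0005, 0.0011, -1.0] F [-0.03, -0.16, -1.37] Tq [0.051, 0.012, 0.035] open 0.424
rv [-0.001, 0.0006, -0.0007] dp [0.0004, 0.0055, -0.0001]
```

>>> jog_arm(
  deltas=[
    [[0, 0, 0], [0.0003, 0.001, 0], 0.35],
    [[0, 0, 0], [0.0003, 0.002, 0], 0.35],
    [[0, 0, 0], [0.0003, 0.003, 0], 0.35],
    [[0, 0, 0], [0.0003, 0.003, 0], 0.35],
  ],
)

```text
time: 6.73
eef_pos: [0.5377, -0.0436, 0.0322]
tcp_rot: [-0.703, 0.074, -0.073, 0.704]
contact_force: [0.6, -0.0, -0.5]
opening: 0.427
```

```bash
python3 - <<'E'
from go import *
show(); jog(.5379,-.0437,.0297,78)
E
```

```text
t 6.73 q [-0.269, 0.248, 2.031, 0.001, 0.863, -1.632] p [0.5377, -0.0436, 0.0322] zhead 78.04 ydown [-0.0008, 0.0012, -1.0] F [0.63, -0.01, -0.53] Tq [0.019, -0.022, -0.014] open 0.427
rv [-0.001, 0.0006, -0.0011] dp [0.0002, 0.0025, -0.0001]
```

>>> jog_arm(
  deltas=[
    [[0, 0, 0], [0, 0.001, 0], 0.35],
    [[0, 0, 0], [0, 0.002, 0], 0.35],
    [[0, 0, 0], [0, 0.003, 0], 0.35],
    [[0, 0, 0], [0, 0.004, 0], 0.35],
    [[0, 0, 0], [0, 0.005, 0], 0.35],
    [[0, 0, 0], [0, 0.005, 0], 0.35],
  ],
)

```text
time: 7.23
eef_pos: [0.5375, -0.0435, 0.027]
tcp_rot: [-0.703, 0.074, -0.073, 0.704]
contact_force: [-0.8, 0.5, -1.6]
opening: 0.427
```

```bash
python3 - <<'E'
from go import *
show(); d=snap('scene','b2')
cv2.imwrite('pics/b2c.png',cv2.resize(d['pixels'][250:310,270:330],(600,600),interpolation=cv2.INTER_CUBIC))
E
```

```text
t 7.23 q [-0.269, 0.257, 2.032, 0.001, 0.854, -1.632] p [0.5375, -0.0435, 0.027] zhead 78.03 ydown [-0.0014, 0.0014, -1.0] F [-0.76, 0.48, -1.58] Tq [-0.022, 0.023, 0.002] open 0.427
```

View pics/b2c.png

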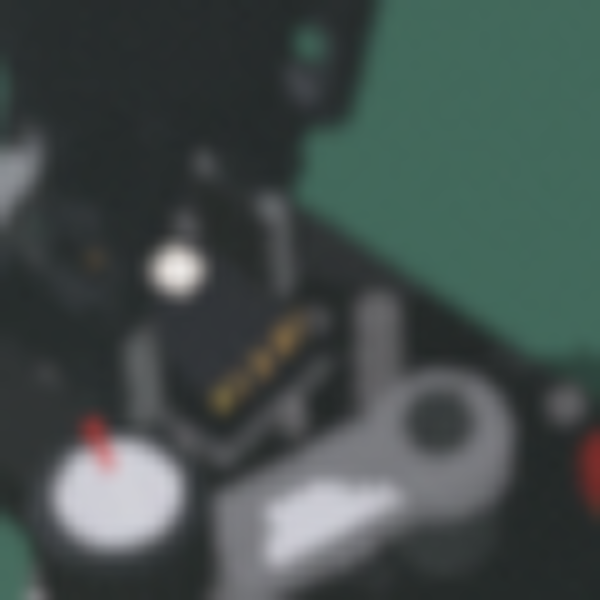

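>>> jog_arm(
  deltas=[
    [[0, 0, 0], [0, 0.0007, 0], 0.35],
    [[0, 0, 0], [0, 0.001, 0], 0.35],
    [[0, 0, 0], [0, 0.001, 0], 0.5],
    [[0, 0, 0], [0, 0.001, 0], 0.6],
    [[0, 0, 0], [0, 0.001, 0], 0.6],
  ],
)

```text
time: 7.7
eef_pos: [0.5377, -0.0436, 0.0261]
tcp_rot: [-0.703, 0.074, -0.073, 0.704]
contact_force: [-0.4, -0.4, -0.7]
opening: 0.597
```

```bash
python3 - <<'E'
from go import *
show()
E
```

```text
t 7.7 q [-0.27, 0.259, 2.032, 0.001, 0.852, -1.632] p [0.5377, -0.0436, 0.0261] zhead 78.03 ydown [-0.0008, 0.0013, -1.0] F [-0.44, -0.35, -0.69] Tq [0.056, -0.011, 0.002] open 0.597
```

>>> jog_arm(
  deltas=[
    [[0, 0, 0], [0, -0.03, 0], 0.6],
    [[0, 0, 0], [0, -0.07, 0], 0.6],
    [[0, 0, 0], [0, -0.11, 0], 0.6],
    [[0, 0, 0], [0, -0.15, 0], 0.6],
    [[0, 0, 0], [0.01, -0.16, -0.035], 0.6],
    [[0, 0, 0], [0.01, -0.16, -0.07], 0.6],
    [[0, 0, 0], [0.01, -0.16, -0.11], 0.6],
    [[0, 0, 0], [0.01, -0.16, -0.15], 0.3],
    [[0, 0, 0], [0.01, -0.16, -0.19], 0],
    [[0, 0, 0], [0.01, -0.16, -0.22], 0],
  ],
)

```text
time: 8.53
eef_pos: [0.5011, -0.2638, 0.1861]
tcp_rot: [-0.703, 0.074, -0.074, 0.703]
contact_force: [0.3, 0.8, -0.1]
opening: 0.177
```

```bash
python3 - <<'E'
from go import *
show(); d=snap('scene','c1'); t=snap('top','c1t')
o=np.zeros((500,800,3),np.uint8)
o[:400,:400]=cv2.resize(t['pixels'][195:295,330:430],(400,400),interpolation=cv2.INTER_CUBIC)
o[:400,400:]=cv2.resize(d['pixels'][250:340,250:340],(400,400),interpolation=cv2.INTER_CUBIC)
cv2.imwrite('pics/c1.png',o)
E
```

```text
t 8.53 q [-0.664, 0.091, 1.888, -0.0, 1.163, -2.024] p [0.5011, -0.2638, 0.1861] zhead 77.97 ydown [-0.0004, 0.0002, -1.0] F [0.32, 0.82, -0.14] Tq [0.039, -0.068, -0.025] open 0.177
```

View pics/c1.png

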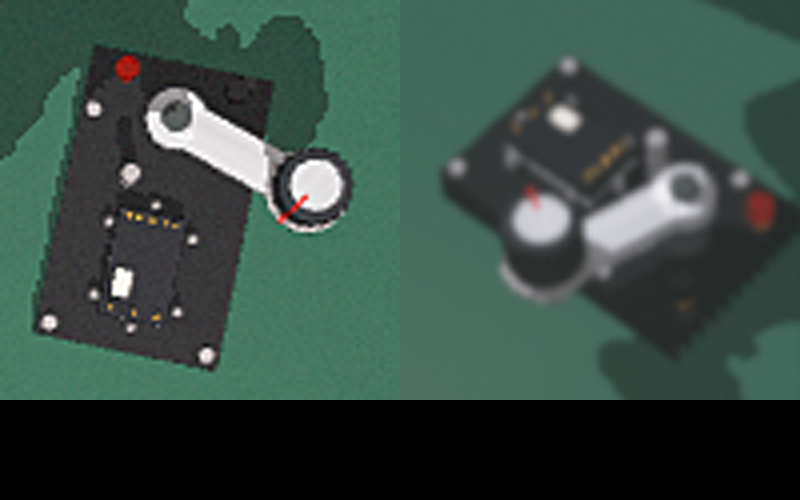

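```bash
python3 - <<'E'
from meas import *
d=load('c1t'); P=pts(d); N=np.array([.5371,-.0435])
c=np.array([.5351,-.0450])
xy=((P[...,:2]-c)@rot(-.209))*1000
m=(abs(xy[...,0])<26)&(abs(xy[...,1])<15)&(P[...,2]<.06)&(P[...,2]>0.01); A=np.c_[xy[m]/1000,np.ones(m.sum())]
print('module plane',m.sum(),np.linalg.lstsq(A,P[...,2][m],rcond=None)[0], np.median(P[...,2][m]))
g=d['pixels'].min(2); z=np.zeros_like(g); z[225:258,395:422]=(g[225:258,395:422]>120)
n,l,s,cc=cv2.connectedComponentsWithStats(z)
for i in range(1,n):
    if s[i,4]>20:
        k=onz(d,*cc[i],.0975)[:2]; r=(k-c)@rot(-.209)*1000; print(s[i],cc[i],k,'nest frame',r,'q',np.arctan2(-r[1],78-r[0]),np.hypot(78-r[0],r[1]))
hsv=cv2.cvtColor(d['pixels'],cv2.COLOR_BGR2HSV); red=((hsv[...,0]<8)|(hsv[...,0]>172))&(hsv[...,1]>120); red[:225]=0; red[260:]=0; red[:,:395]=0; red[:,425:]=0
ys,xs=np.nonzero(red); print(len(xs),xs.mean(),ys.mean()); 
E
```

```text
module plane 340 [0.00231118 0.01304812 0.03713521] 0.03727063521816165
[395 230   6  20  60] [396.83333333 237.91666667] [ 0.57960282 -0.10522589] nest frame [ 56.03016364 -49.68177884] q 1.1544384613008776 54.32267352290476
[402 235  14  13 135] [408.73333333 240.68888889] [ 0.57389555 -0.12911004] nest frame [ 55.40261993 -74.23034639] q 1.2752872408031455 77.59372340031452
15 402.2 247.33333333333334
```

```bash
python3 - <<'E'
from go import *
show(); jog(.576,-.1275,.13,90)
E
```

```text
t 8.63 q [-0.666, 0.092, 1.887, -0.001, 1.163, -2.022] p [0.501, -0.2652, 0.1861] zhead 77.73 ydown [-0.0005, -0.0004, -1.0] F [1.03, 0.58, -0.56] Tq [0.027, -0.043, -0.035] open 0.013
rv [0.0005, -0.2141, -0.0004] dp [0.044, 0.056, 0.1505]
```

>>> jog_arm(
  deltas=[
    [[0, -0.07, 0], [0.01, 0.01, 0.03], 1],
    [[0, -0.14, 0], [0.02, 0.02, 0.065], 1],
    [[0, -0.214, 0], [0.03, 0.03, 0.1], 1],
    [[0, -0.214, 0], [0.04, 0.04, 0.135], 1],
    [[0, -0.214, 0], [0.044, 0.056, 0.1505], 1],
    [[0, -0.214, 0], [0.044, 0.056, 0.1505], 1],
    [[0, -0.214, 0], [0.044, 0.056, 0.1505], 1],
    [[0, -0.214, 0], [0.044, 0.056, 0.1505], 1],
  ],
)

```text
time: 9.3
eef_pos: [0.576, -0.1277, 0.1304]
tcp_rot: [0.707, -0.0, -0.0, -0.707]
contact_force: [0.4, -0.3, 0.1]
opening: 0.999
```

```bash
python3 - <<'E'
from go import *
show(); jog(.576,-.1275,.0685,90)
E
```

```text
t 9.3 q [-0.39, 0.204, 1.87, -0.001, 1.067, -1.96] p [0.576, -0.1277, 0.1304] zhead 90.01 ydown [-0.0003, -0.0008, -1.0] F [0.39, -0.3, 0.1] Tq [0.012, 0.055, 0.01] open 0.999
rv [0.0008, 0.0002, -0.0003] dp [0.0, 0.0619, 0.0002]
```

>>> jog_arm(
  deltas=[
    [[0, 0, 0], [0, 0.02, 0], 1],
    [[0, 0, 0], [0, 0.04, 0], 1],
    [[0, 0, 0], [0, 0.055, 0], 1],
    [[0, 0, 0], [0, 0.062, 0], 1],
    [[0, 0, 0], [0, 0.062, 0], 0.7],
    [[0, 0, 0], [0, 0.062, 0], 0.3],
    [[0, 0, 0], [0, 0.062, 0], 0.3],
    [[0, 0, 0], [0, 0.062, 0], 0.3],
    [[0, 0, 0], [0, 0.062, 0], 0.3],
  ],
  force=30,
)

```text
time: 10.05
eef_pos: [0.577, -0.1281, 0.0704]
tcp_rot: [0.708, 0.001, 0.001, -0.707]
contact_force: [-0.6, 0.4, 4.0]
opening: 0.434
```

```bash
python3 - <<'E'
from go import *
show(); d=snap('scene','d1'); show()
cv2.imwrite('pics/d1.png',cv2.resize(d['pixels'][230:330,240:360],(800,600),interpolation=cv2.INTER_CUBIC))
E
```

```text
t 10.05 q [-0.39, 0.286, 1.897, -0.001, 0.956, -1.96] p [0.577, -0.1281, 0.0704] zhead 90.0 ydown [0.0024, -0.0016, -1.0] F [-0.57, 0.38, 4.01] Tq [0.067, 0.081, -0.03] open 0.434
t 10.1 q [-0.39, 0.286, 1.897, -0.001, 0.956, -1.96] p [0.5771, -0.1281, 0.0703] zhead 90.01 ydown [0.0024, -0.0018, -1.0] F [-0.41, 0.83, 5.01] Tq [0.069, 0.117, -0.008] open 0.43
```

View pics/d1.png

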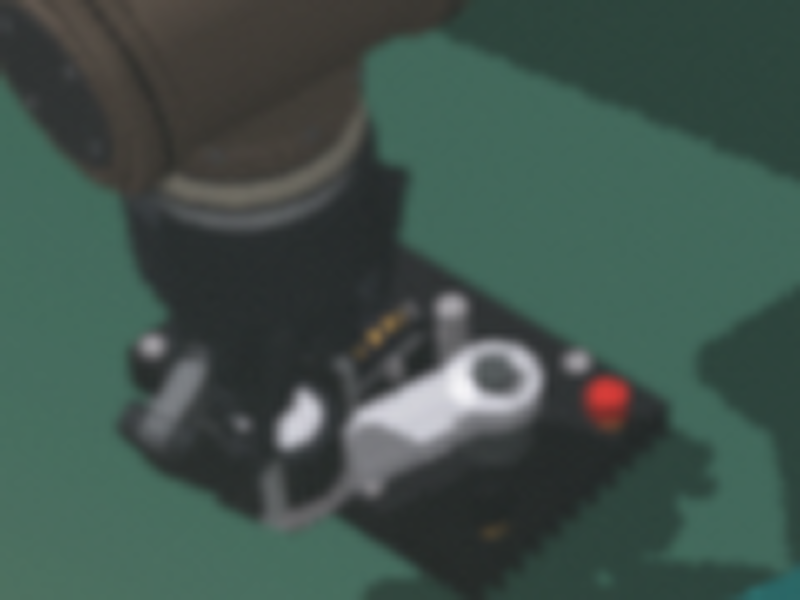

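```bash
cat > swing.py <<'E'
from go import *
def swing(angs,N=(.5371,-.0435),yaw=-.209):
    s=st(); R0=R.from_quat(s['tcp_rot']); p=s['eef_pos']; pv=np.array([N[0]+.078*np.cos(yaw),N[1]+.078*np.sin(yaw)])
    r=p[:2]-pv; q0=(np.arctan2(r[1],r[0])-yaw-np.pi)%(2*np.pi); q0=q0 if q0<np.pi else q0-2*np.pi
    print('q0',q0,'rad',np.hypot(*r)); r=r*.078/np.hypot(*r)
    out=[]
    for a in angs:
        c,sn=np.cos(a),np.sin(a); t=pv+np.array([c*r[0]-sn*r[1],sn*r[0]+c*r[1]])
        dp=R0.inv().apply([t[0]-p[0],t[1]-p[1],0]); rv=R0.inv().apply([0,0,a])
        out.append([rv.round(3).tolist(),dp.round(4).tolist()])
    print(out); return q0
E
python3 -c "
from swing import *
swing([-.06,-.14,-.23,-.33,-.43,-.53,-.63,-.73,-.83,-.93])"
```

```text
q0 1.291544995990499 rad 0.07747688042981736
[[[-0.0, 0.06, 0.0], [-0.0043, -0.0, 0.0019]], [[-0.0, 0.14, 0.0], [-0.0095, -0.0, 0.0053]], [[-0.001, 0.23, 0.0], [-0.015, -0.0001, 0.0097]], [[-0.001, 0.33, 0.001], [-0.0206, -0.0001, 0.0151]], [[-0.001, 0.43, 0.001], [-0.0256, -0.0001, 0.0211]], [[-0.001, 0.53, 0.001], [-0.03, -0.0001, 0.0275]], [[-0.001, 0.63, 0.001], [-0.0338, -0.0001, 0.0343]], [[-0.002, 0.73, 0.001], [-0.0368, -0.0002, 0.0415]], [[-0.002, 0.83, 0.002], [-0.0392, -0.0002, 0.0489]], [[-0.002, 0.93, 0.002], [-0.0407, -0.0002, 0.0566]]]
```

>>> jog_arm(
  deltas=[
    [[0, 0.06, 0], [-0.0043, 0, 0.0019], 0.3],
    [[0, 0.14, 0], [-0.0095, 0, 0.0053], 0.3],
    [[0, 0.23, 0], [-0.015, 0, 0.0097], 0.3],
    [[0, 0.33, 0], [-0.0206, 0, 0.0151], 0.3],
    [[0, 0.43, 0], [-0.0256, 0, 0.0211], 0.3],
    [[0, 0.53, 0], [-0.03, 0, 0.0275], 0.3],
    [[0, 0.63, 0], [-0.0338, 0, 0.0343], 0.3],
    [[0, 0.73, 0], [-0.0368, 0, 0.0415], 0.3],
    [[0, 0.83, 0], [-0.0392, 0, 0.0489], 0.3],
    [[0, 0.83, 0], [-0.0392, 0, 0.0489], 0.3],
  ],
)

```text
time: 10.93
eef_pos: [0.5388, -0.0785, 0.0705]
tcp_rot: [-0.647, 0.283, -0.288, 0.647]
contact_force: [4.0, 2.4, -3.1]
opening: 0.435
```

```bash
python3 -c "
from swing import *
show(); swing([-.05,-.12,-.2,-.28,-.36,-.42,-.44,-.46,-.48])"
```

```text
t 10.93 q [-0.331, 0.191, 2.013, 0.0, 0.931, -1.071] p [0.5388, -0.0785, 0.0705] zhead 42.38 ydown [0.0059, -0.002, -1.0] F [4.03, 2.44, -3.06] Tq [0.331, -0.624, 0.004] open 0.435
q0 0.4554268298230344 rad 0.07697785395461244
[[[-0.0, 0.05, -0.0], [-0.0039, -0.0, 0.001]], [[-0.001, 0.12, -0.0], [-0.0084, -0.0, 0.004]], [[-0.001, 0.2, -0.001], [-0.0134, -0.0, 0.0078]], [[-0.002, 0.28, -0.001], [-0.018, -0.0001, 0.012]], [[-0.002, 0.36, -0.001], [-0.0223, -0.0001, 0.0165]], [[-0.002, 0.42, -0.001], [-0.0253, -0.0001, 0.0201]], [[-0.002, 0.44, -0.001], [-0.0262, -0.0001, 0.0214]], [[-0.003, 0.46, -0.001], [-0.0271, -0.0001, 0.0226]], [[-0.003, 0.48, -0.001], [-0.028, -0.0001, 0.0239]]]
```

>>> jog_arm(
  deltas=[
    [[0, 0.05, 0], [-0.0035, 0, 0.001], 0.3],
    [[0, 0.12, 0], [-0.0082, 0, 0.004], 0.3],
    [[0, 0.2, 0], [-0.0132, 0, 0.0078], 0.3],
    [[0, 0.28, 0], [-0.018, 0, 0.012], 0.3],
    [[0, 0.36, 0], [-0.0223, 0, 0.0165], 0.3],
    [[0, 0.4, 0], [-0.0242, 0, 0.0188], 0.3],
    [[0, 0.42, 0], [-0.0253, 0, 0.0201], 0.3],
    [[0, 0.43, 0], [-0.0257, 0, 0.0207], 0.3],
  ],
)

```text
time: 11.6
eef_pos: [0.5378, -0.0466, 0.0705]
tcp_rot: [-0.571, 0.413, -0.419, 0.572]
contact_force: [3.4, -3.5, -4.3]
opening: 0.433
```

```bash
python3 -c "
from swing import *
show(); swing([-.02,-.04,-.05,-.06])"
```

```text
t 11.6 q [-0.273, 0.18, 2.026, -0.002, 0.926, -0.585] p [0.5378, -0.0466, 0.0705] zhead 17.92 ydown [0.0087, -0.0045, -1.0] F [3.4, -3.55, -4.31] Tq [-0.49, -0.495, 0.024] open 0.433
q0 0.03725279635727796 rad 0.07672011544679429
[[[-0.0, 0.02, -0.0], [-0.002, -0.0, -0.0004]], [[-0.0, 0.04, -0.0], [-0.0033, -0.0, 0.0004]], [[-0.0, 0.05, -0.0], [-0.004, -0.0, 0.0008]], [[-0.0, 0.06, -0.0], [-0.0047, -0.0, 0.0012]]]
```

>>> jog_arm(
  deltas=[
    [[0, 0.02, 0], [-0.0015, 0, 0], 0.3],
    [[0, 0.037, 0], [-0.003, 0, 0], 0.3],
    [[0, 0.037, 0], [-0.0045, 0, 0.0005], 0.3],
    [[0, 0.037, 0], [-0.0055, 0, 0.0005], 0.3],
    [[0, 0.037, 0], [-0.0055, 0, 0.0005], 0.3],
  ],
)

```text
time: 12.02
eef_pos: [0.5379, -0.0457, 0.0706]
tcp_rot: [0.566, -0.419, 0.432, -0.563]
contact_force: [4.4, -14.8, -6.8]
opening: 0.433
```

```bash
python3 -c "
from swing import *
show(); swing([-.02,-.04,-.05,-.06])
d=snap('scene','e1')
cv2.imwrite('pics/e1.png',cv2.resize(d['pixels'][230:330,240:360],(800,600),interpolation=cv2.INTER_CUBIC))
"
```

```text
t 12.02 q [-0.268, 0.178, 2.029, -0.013, 0.92, -0.54] p [0.5379, -0.0457, 0.0706] zhead 16.05 ydown [0.0124, -0.0142, -0.9998] F [4.43, -14.83, -6.85] Tq [-2.407, -0.574, 0.053] open 0.433
q0 0.02593793929576549 rad 0.07682880732338433
[[[-0.0, 0.02, -0.0], [-0.0019, -0.0, -0.0003]], [[-0.001, 0.04, -0.0], [-0.0033, -0.0001, 0.0004]], [[-0.001, 0.05, -0.0], [-0.004, -0.0001, 0.0008]], [[-0.001, 0.06, -0.0], [-0.0046, -0.0001, 0.0012]]]
```

View pics/e1.png

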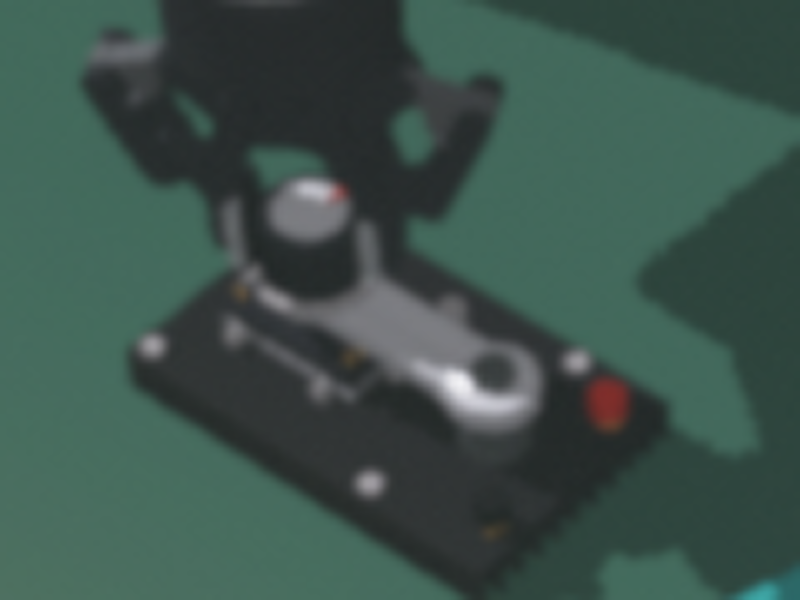

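```bash
python3 -c "
from go import *
jog(.5375,-.0447,.0685,16)"
```

```text
rv [-0.008, 0.0006, 0.0168] dp [-0.0011, 0.0021, -0.0001]
```

>>> jog_arm(
  deltas=[
    [[0, 0, 0], [0, 0, 0], 0.7],
    [[0, 0, 0], [0, 0, 0], 0.7],
    [[-0.008, 0, 0.017], [-0.0011, 0.002, 0], 0.7],
    [[-0.008, 0, 0.017], [-0.0011, 0.002, 0], 0.7],
    [[-0.008, 0, 0.017], [-0.0011, 0.002, 0], 0.7],
    [[-0.008, 0, 0.017], [-0.0011, 0.002, 0], 0.7],
  ],
  force=30,
)

```text
time: 12.57
eef_pos: [0.5374, -0.0443, 0.0685]
tcp_rot: [-0.565, 0.425, -0.425, 0.565]
contact_force: [1.1, -0.4, -0.2]
opening: 0.699
```

```bash
python3 -c "
from go import *
show(); jog(.5375,-.0447,.0685,16)
d=snap('scene','e2')
cv2.imwrite('pics/e2.png',cv2.resize(d['pixels'][245:305,250:330],(800,600),interpolation=cv2.INTER_CUBIC))
"
```

```text
t 12.57 q [-0.271, 0.187, 2.022, 0.0, 0.933, -0.551] p [0.5374, -0.0443, 0.0685] zhead 16.07 ydown [-0.0006, 0.0006, -1.0] F [1.07, -0.38, -0.23] Tq [-0.029, 0.017, -0.0] open 0.699
rv [0.0004, 0.0012, -0.0007] dp [0.0004, 0.0, -0.0001]
```

View pics/e2.png

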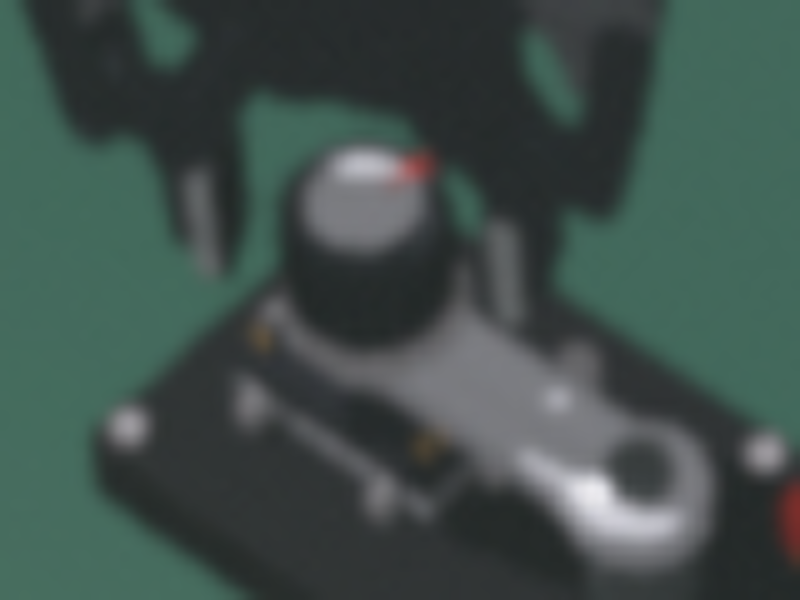

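>>> jog_arm(
  deltas=[
    [[0, 0, 0], [0, 0, 0], 0.3],
    [[0, 0, 0], [0, 0, 0], 0.3],
    [[0, 0, 0], [0, 0, 0], 0.3],
    [[0, 0, 0], [0, 0, 0], 0.3],
    [[0, 0.08, 0], [0, 0, 0], 0.3],
    [[0, 0.16, 0], [0, 0, 0], 0.3],
    [[0, 0.24, 0], [0, 0, 0], 0.3],
    [[0, 0.32, 0], [0, 0, 0], 0.3],
    [[0, 0.4, 0], [0, 0, 0], 0.3],
  ],
  force=35,
)

```text
time: 13.37
eef_pos: [0.5374, -0.0441, 0.0687]
tcp_rot: [-0.468, 0.53, -0.529, 0.468]
contact_force: [-0.4, 1.3, 2.1]
opening: 0.435
```

```bash
python3 -c "
from go import *
show(); jog(.5375,-.0445,.0685,16)
d=snap('scene','e3')
cv2.imwrite('pics/e3.png',cv2.resize(d['pixels'][245:305,250:330],(800,600),interpolation=cv2.INTER_CUBIC))
"
```

```text
t 13.37 q [-0.27, 0.187, 2.022, 0.001, 0.933, -0.148] p [0.5374, -0.0441, 0.0687] zhead -7.03 ydown [-0.0006, 0.0007, -1.0] F [-0.4, 1.31, 2.13] Tq [0.197, 0.129, 0.136] open 0.435
rv [0.0005, -0.4019, -0.0007] dp [0.0004, 0.0002, 0.0001]
```

View pics/e3.png

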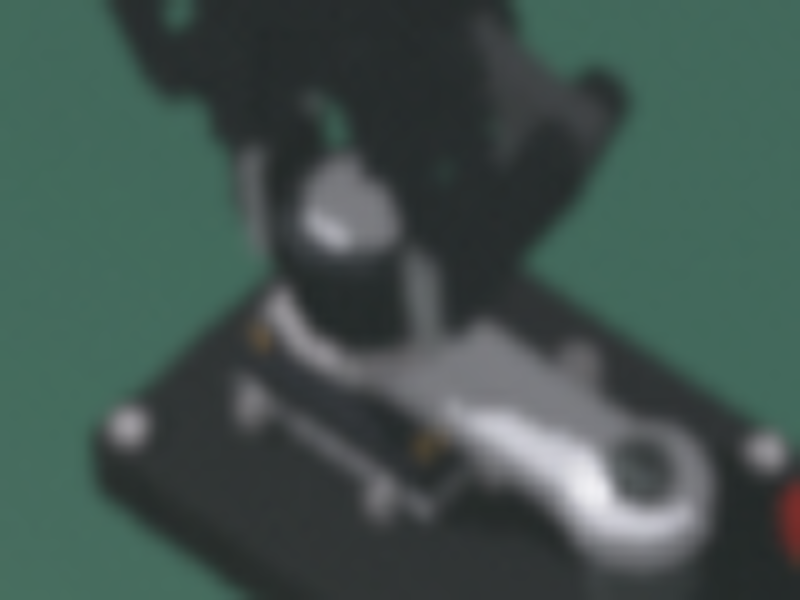

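>>> jog_arm(
  deltas=[
    [[0, 0.06, 0], [0, 0, 0], 0.3],
    [[0, 0.12, 0], [0, 0, 0], 0.3],
    [[0, 0.18, 0], [0, 0, 0], 0.3],
  ],
)

```text
time: 13.67
eef_pos: [0.5375, -0.0441, 0.0688]
tcp_rot: [-0.418, 0.571, -0.57, 0.418]
contact_force: [-0.0, 0.0, 0.8]
opening: 0.432
```

```bash
python3 -c "
from go import *
show()"
```

```text
t 13.67 q [-0.27, 0.187, 2.022, 0.0, 0.933, 0.035] p [0.5375, -0.0441, 0.0688] zhead -17.52 ydown [-0.0005, 0.0005, -1.0] F [-0.02, 0.05, 0.81] Tq [0.066, 0.037, 0.166] open 0.432
```

>>> jog_arm(
  deltas=[
    [[0, 0.06, 0], [0, 0, 0], 0.3],
    [[0, 0.12, 0], [0, 0, 0], 0.3],
    [[0, 0.15, 0], [0, 0, 0], 0.3],
  ],
)

```text
time: 13.92
eef_pos: [0.5374, -0.0441, 0.0687]
tcp_rot: [-0.374, 0.6, -0.6, 0.374]
contact_force: [0.4, 1.0, 0.6]
opening: 0.434
```

```bash
python3 -c "
from go import *
show()"
```

```text
t 13.92 q [-0.27, 0.187, 2.022, 0.0, 0.933, 0.186] p [0.5374, -0.0441, 0.0687] zhead -26.12 ydown [-0.0006, 0.0004, -1.0] F [0.4, 0.98, 0.59] Tq [0.072, 0.086, 0.166] open 0.434
```

>>> jog_arm(
  deltas=[
    [[0, 0.05, 0], [0, 0, 0], 0.3],
    [[0, 0.1, 0], [0, 0, 0], 0.3],
    [[0, 0.12, 0], [0, 0, 0], 0.3],
  ],
)

```text
time: 14.17
eef_pos: [0.5375, -0.0441, 0.0688]
tcp_rot: [-0.338, 0.621, -0.621, 0.337]
contact_force: [-0.9, 0.5, 0.5]
opening: 0.435
```

```bash
python3 -c "
from go import *
show()"
```

```text
t 14.17 q [-0.27, 0.187, 2.022, 0.0, 0.933, 0.305] p [0.5375, -0.0441, 0.0688] zhead -32.98 ydown [-0.0004, 0.0002, -1.0] F [-0.94, 0.45, 0.54] Tq [0.127, 0.045, 0.12] open 0.435
```

>>> jog_arm(
  deltas=[
    [[0, 0.05, 0], [0, 0, 0], 0.3],
    [[0, 0.1, 0], [0, 0, 0], 0.3],
    [[0, 0.12, 0], [0, 0, 0], 0.3],
  ],
)

```text
time: 14.42
eef_pos: [0.5375, -0.0441, 0.0688]
tcp_rot: [-0.3, 0.641, -0.64, 0.3]
contact_force: [-0.5, -0.1, 0.5]
opening: 0.432
```

```bash
python3 -c "
from go import *
show()"
```

```text
t 14.42 q [-0.27, 0.187, 2.022, -0.0, 0.933, 0.425] p [0.5375, -0.0441, 0.0688] zhead -39.84 ydown [-0.0004, 0.0001, -1.0] F [-0.5, -0.11, 0.48] Tq [0.104, 0.044, 0.147] open 0.432
```

>>> jog_arm(
  deltas=[
    [[0, 0.05, 0], [0, 0, 0], 0.3],
    [[0, 0.1, 0], [0, 0, 0], 0.3],
    [[0, 0.12, 0], [0, 0, 0], 0.3],
  ],
)

```text
time: 14.67
eef_pos: [0.5375, -0.0441, 0.0688]
tcp_rot: [-0.261, 0.657, -0.657, 0.261]
contact_force: [-0.3, 0.4, 0.3]
opening: 0.434
```

```bash
python3 -c "
from go import *
show()"
```

```text
t 14.67 q [-0.27, 0.187, 2.022, -0.0, 0.933, 0.545] p [0.5375, -0.0441, 0.0688] zhead -46.7 ydown [-0.0004, -0.0001, -1.0] F [-0.28, 0.44, 0.33] Tq [0.083, 0.032, 0.272] open 0.434
```

>>> jog_arm(
  deltas=[
    [[0, 0.05, 0], [0, 0, 0], 0.3],
    [[0, 0.1, 0], [0, 0, 0], 0.3],
    [[0, 0.12, 0], [0, 0, 0], 0.3],
  ],
)

```text
time: 14.92
eef_pos: [0.5375, -0.0441, 0.0688]
tcp_rot: [0.221, -0.672, 0.672, -0.221]
contact_force: [-0.4, 0.3, -1.0]
opening: 0.429
```

```bash
python3 -c "
from go import *
show()"
```

```text
t 14.92 q [-0.27, 0.187, 2.022, -0.0, 0.933, 0.665] p [0.5375, -0.0441, 0.0688] zhead -53.55 ydown [-0.0004, -0.0003, -1.0] F [-0.42, 0.34, -1.05] Tq [0.065, 0.05, 0.304] open 0.429
```

>>> jog_arm(
  deltas=[
    [[0, 0.04, 0], [0, 0, 0], 0.3],
    [[0, 0.06, 0], [0, 0, 0], 0.3],
  ],
)

```text
time: 15.08
eef_pos: [0.5375, -0.0441, 0.0688]
tcp_rot: [0.201, -0.678, 0.678, -0.201]
contact_force: [-0.2, 0.5, 1.7]
opening: 0.431
```

```bash
python3 -c "
from go import *
show()"
```

```text
t 15.08 q [-0.27, 0.187, 2.022, -0.0, 0.933, 0.725] p [0.5375, -0.0441, 0.0688] zhead -57.0 ydown [-0.0003, -0.0003, -1.0] F [-0.24, 0.55, 1.74] Tq [0.074, 0.075, 0.191] open 0.431
```

>>> jog_arm(
  deltas=[
    [[0, 0.04, 0], [0, 0, 0], 0.3],
    [[0, 0.06, 0], [0, 0, 0], 0.3],
  ],
)

```text
time: 15.25
eef_pos: [0.5375, -0.0441, 0.0688]
tcp_rot: [-0.18, 0.684, -0.684, 0.18]
contact_force: [-0.5, -0.2, 1.1]
opening: 0.437
```

```bash
python3 -c "
from go import *
show()"
```

```text
t 15.25 q [-0.27, 0.187, 2.022, -0.0, 0.933, 0.786] p [0.5375, -0.0441, 0.0688] zhead -60.51 ydown [-0.0003, -0.0, -1.0] F [-0.54, -0.16, 1.06] Tq [0.079, 0.082, -0.037] open 0.437
```

```bash
python3 -c "
from go import *
for i in range(4): d=snap('scene','f0'); show()
cv2.imwrite('pics/f0.png',cv2.resize(d['pixels'][245:305,250:330],(800,600),interpolation=cv2.INTER_CUBIC))
"
```

```text
t 15.3 q [-0.27, 0.187, 2.022, -0.0, 0.933, 0.787] p [0.5375, -0.0441, 0.0688] zhead -60.54 ydown [-0.0003, 0.0, -1.0] F [-0.16, 0.66, 0.38] Tq [0.058, 0.068, -0.081] open 0.433
t 15.35 q [-0.27, 0.187, 2.022, -0.0, 0.933, 0.785] p [0.5375, -0.0441, 0.0688] zhead -60.44 ydown [-0.0003, 0.0, -1.0] F [-1.12, 0.03, 0.81] Tq [0.051, 0.047, -0.085] open 0.438
t 15.4 q [-0.27, 0.187, 2.022, -0.0, 0.933, 0.785] p [0.5375, -0.0441, 0.0688] zhead -60.42 ydown [-0.0003, 0.0, -1.0] F [-1.44, -0.18, 1.08] Tq [0.053, 0.044, -0.09] open 0.43
t 15.45 q [-0.27, 0.187, 2.022, -0.0, 0.933, 0.785] p [0.5375, -0.0441, 0.0688] zhead -60.41 ydown [-0.0003, -0.0001, -1.0] F [-1.19, 0.35, 0.33] Tq [0.045, 0.002, -0.047] open 0.434
```

View pics/f0.png

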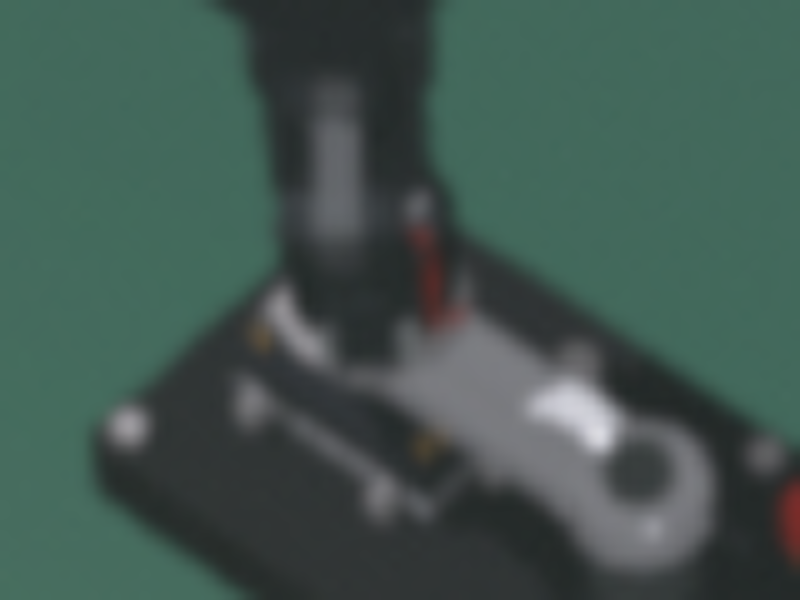

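>>> jog_arm(
  deltas=[
    [[0, 0, 0], [0, 0, 0], 1],
    [[0, 0, 0], [0, 0, 0], 1],
    [[0, 0, 0], [0, 0, 0], 1],
    [[0, 0, 0], [0, 0, 0], 1],
    [[0, 0, 0], [0, -0.03, 0], 1],
    [[0, 0, 0], [0, -0.06, 0], 1],
    [[0, 0, 0], [0, -0.1, 0], 1],
    [[0, 0, 0], [0, -0.13, 0], 1],
  ],
)

```text
time: 16.12
eef_pos: [0.5379, -0.0441, 0.2014]
tcp_rot: [0.18, -0.683, 0.684, -0.181]
contact_force: [0.9, -1.2, 0.5]
opening: 0.998
```

```bash
python3 -c "
from go import *
show(); jog(.45,.22,.2,-60)"
```

```text
t 16.12 q [-0.27, 0.014, 1.939, -0.0, 1.187, 0.784] p [0.5379, -0.0441, 0.2014] zhead -60.4 ydown [0.0015, -0.0006, -1.0] F [0.87, -1.16, 0.47] Tq [0.025, 0.016, 0.005] open 0.998
rv [-0.0012, -0.0069, -0.001] dp [-0.054, 0.0011, -0.2731]
```

>>> jog_arm(
  deltas=[
    [[0, 0, 0], [-0.006, 0, -0.03], 1],
    [[0, 0, 0], [-0.014, 0, -0.07], 1],
    [[0, 0, 0], [-0.022, 0, -0.11], 1],
    [[0, 0, 0], [-0.03, 0, -0.15], 1],
    [[0, 0, 0], [-0.038, 0, -0.19], 1],
    [[0, 0, 0], [-0.046, 0, -0.23], 1],
    [[0, 0, 0], [-0.054, 0, -0.265], 1],
    [[0, 0, 0], [-0.054, 0, -0.265], 1],
  ],
)

```text
time: 16.78
eef_pos: [0.4517, 0.2177, 0.2012]
tcp_rot: [-0.182, 0.684, -0.683, 0.183]
contact_force: [0.3, 0.3, 0.2]
opening: 1.001
```

```bash
python3 - <<'E'
from go import *
show(); d=snap('scene','g1'); t=snap('top','g1t')
o=np.zeros((600,800,3),np.uint8)
o[:400,:400]=cv2.resize(t['pixels'][195:295,330:430],(400,400),interpolation=cv2.INTER_CUBIC)
o[:400,400:]=cv2.resize(d['pixels'][245:315,250:320],(400,400),interpolation=cv2.INTER_CUBIC)
o[400:,:266]=cv2.resize(t['pixels'],(266,200)); o[400:,270:536]=cv2.resize(d['pixels'],(266,200))
cv2.imwrite('pics/g1.png',o)
E
```

```text
t 16.78 q [0.246, -0.075, 2.026, 0.001, 1.189, 1.293] p [0.4517, 0.2177, 0.2012] zhead -60.04 ydown [0.001, 0.0017, -1.0] F [0.3, 0.3, 0.2] Tq [-0.05, -0.01, 0.009] open 1.001
```

View pics/g1.png

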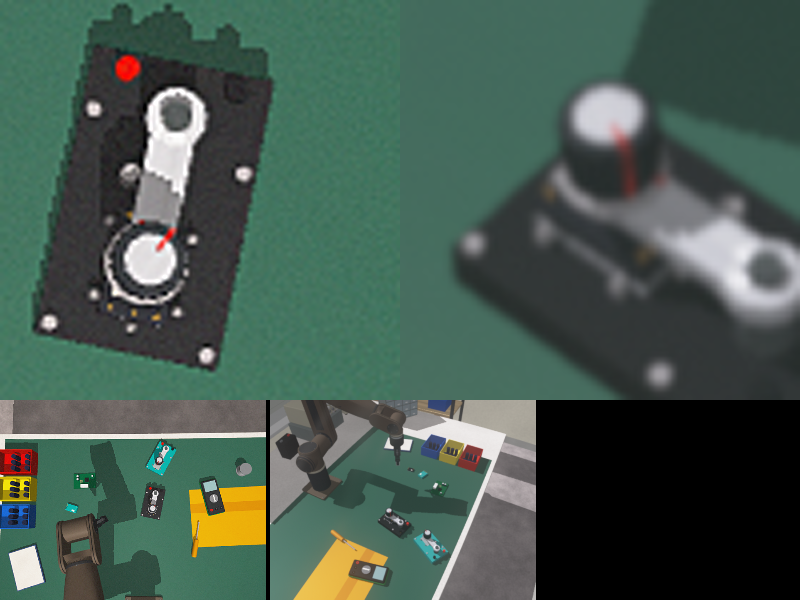

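```bash
python3 - <<'E'
from meas import *
for tag,b in (('g1t',(0,0)),('g1',(.0,.0))):
    d=load(tag); im=d['pixels'].astype(int); red=(im[...,2]-np.maximum(im[...,0],im[...,1]))
    c=np.array([.5351,-.045]); u0,v0=proj(d,[*c,.08]); 
    m=np.zeros(red.shape,np.uint8); u0,v0=int(u0),int(v0); m[v0-18:v0+18,u0-18:u0+18]=red[v0-18:v0+18,u0-18:u0+18]>22
    n,l,s,cc=cv2.connectedComponentsWithStats(m,connectivity=8)
    for i in range(1,n):
        for z in(.0975,.065):
            k=(onz(d,*cc[i],z)[:2]-c)*1000; print(tag,s[i].tolist(),cc[i].round(1),z,k.round(1),np.hypot(*k).round(1),'head',np.degrees(np.arctan2(k[1],k[0])).round(1))
d=load('g1t'); g=d['pixels'].min(2); z=np.zeros_like(g); z[250:270,358:378]=g[250:270,358:378]>150
n,l,s,cc=cv2.connectedComponentsWithStats(z)
for i in range(1,n):
    if s[i,4]>20: print('disc',s[i],onz(d,*cc[i],.0975)[:2])
E
```

```text
g1t [362, 248, 1, 1, 1] [362. 248.] 0.0975 [24.3 10.3] 26.4 head 22.9
g1t [362, 248, 1, 1, 1] [362. 248.] 0.065 [26.6  8.8] 28.0 head 18.3
g1t [364, 250, 2, 1, 2] [364.5 250. ] 0.0975 [20.2  5.3] 20.9 head 14.6
g1t [364, 250, 2, 1, 2] [364.5 250. ] 0.065 [22.4  3.6] 22.7 head 9.1
g1t [369, 252, 6, 6, 14] [371.2 254.2] 0.0975 [11.7 -8.2] 14.3 head -35.2
g1t [369, 252, 6, 6, 14] [371.2 254.2] 0.065 [ 13.6 -10.3] 17.0 head -37.2
g1t [357, 271, 1, 1, 1] [357. 271.] 0.0975 [-22.1  20.7] 30.3 head 136.9
g1t [357, 271, 1, 1, 1] [357. 271.] 0.065 [-21.2  19.5] 28.8 head 137.5
g1t [363, 273, 1, 1, 1] [363. 273.] 0.0975 [-26.2   8.6] 27.5 head 161.7
g1t [363, 273, 1, 1, 1] [363. 273.] 0.065 [-25.4   7.1] 26.4 head 164.4
g1t [368, 274, 2, 1, 2] [368.5 274. ] 0.0975 [-28.2  -2.4] 28.3 head -175.1
g1t [368, 274, 2, 1, 2] [368.5 274. ] 0.065 [-27.5  -4.3] 27.8 head -171.1
g1 [287, 267, 4, 12, 22] [288.8 272.6] 0.0975 [ 17.3 -13.1] 21.7 head -37.1
g1 [287, 267, 4, 12, 22] [288.8 272.6] 0.065 [2.9 7.9] 8.4 head 70.0
disc [361 253  13  13 124] [ 0.53603844 -0.04458208]
```

```bash
python3 -c "
from go import *
a=load('top0')['pixels'].astype(int);b=load('g1t')['pixels'].astype(int)
D=(abs(a-b).max(2)>60)
for n,(y0,y1,x0,x1) in dict(meter=(180,280,478,545),driver=(285,385,455,485),board=(170,215,172,236),turq_jig=(90,185,345,430)).items(): print(n,D[y0:y1,x0:x1].sum())
print(ctrl.sign_off()); show()"
```

```text
meter 0
driver 0
board 0
turq_jig 0
the job is handed in; nothing more can be done
None
the job is handed in; nothing more can be done
```

The power module is seated flat with its pins up, and the clamp arm is on its stop. The torque knob is tightened to its first click and released. I handed the job in at about 17 s.

- **Module:** It went down between the dowels with no measurable resistance. After release the camera depth put its top at 37 mm, level to under about 1 mm.
- **First touch:** I squeezed the module lengthwise once to locate it. The fingers most likely closed on its pin rows rather than on the brick, at the 20 N grip setting with about 6 N on the arm. I then re-gripped it correctly across its width, and it had not visibly moved.
- **Clamp arm:** I swung it in by holding the knob until it met the stop, at about 15 N on the arm. A final view shows the knob's axis within about 1 mm of the nest's centre.
- **Knob:** The torque ran at 0.12 to 0.17 N m, rose to 0.30 N m, then went negative and stayed there. I stopped and let go at that point, after about 1.34 rad in total.
- **Click check:** The knob's red line (about -36°) and the collar's tick (about 9°) are 45° apart, which is one click.
- **Bystanders:** The image areas around the multimeter, screwdriver, control board and turquoise jig are unchanged from the start, and the robot is clear of everything.

Before the grasp, the two cameras and the robot's own readings disagreed by 2 to 3 mm, so I placed the module from the position measured during the grasp.

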